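# Weigh down a glued tablet in the clamshell press

## Robot

A 6-joint arm with a two-finger parallel gripper is mounted at the origin on the work surface. World frame = base frame: x ahead of the robot, y to its left, z up, the work surface at z = 0. Lengths are in mm, angles in rad, forces in N, time in s.
With the tool pointing down it reaches from about 325 to 1000 mm from the base axis. Payload 5.1 kg.
Tool frame: the origin (TCP) lies midway between the tips of the shut fingers; the grasp point (between the pads) lies 19 mm behind it; z points along the fingers, y is the line along which they close (so a half turn about z gives the same grasp; the last joint's range is limited). The gripper opens to 85 mm and grips with 20 to 120 N. Pads are 22 mm wide; open, the fingers measure 114 mm over their backs; the gripper's body (76 mm by 85 mm) begins 54 mm behind the grasp point. The pads swing forward as they close: fully open they stand 13 mm farther back than shut.
Start: joints at [1.017, 0.124, 1.65, -0, 1.367, -0.083], TCP at [294.857, 579.262, 231.322] pointing down, gripper open.
Joint ranges: [-2.61, 2.61], [-1.02, 2.33], [0.03, 2.71], [-1.35, 4.49], [0.32, 2.68], [-2.91, 2.91]. Speed limits (rad/s): [2.57, 2.57, 3.14, 3.14, 3.14, 3.14].

## Interface

Orientations are given as [roll, pitch, yaw] about the fixed x, y, z axes, in that order (R = Rz(yaw) Ry(pitch) Rx(roll)).
In Python, from cell import robot gives the robot as it stands.
- The arm moves only by the shell command python3 -m inch 'ROWS' [FORCE]. ROWS is JSON, a list of rows, each an object of numbers: "tx", "ty", "tz": the shift along the tool's x, y, z in m; "rx", "ry", "rz": the turn, a rotation vector about the tool's x, y, z in rad; "jaw": the closure, from 0 (fully open) to 1 (shut). In form: [{"tx": .., "ty": .., "tz": .., "rx": .., "ry": .., "rz": .., "jaw": ..}, ...]. A call has 1 to 5 rows; each row shifts and turns the commanded pose from where the row before left it, along the tool's axes as they then stand; what a row does not reach is not made up. A row lasts 1/10 s, in which the tool goes at most 50 mm and 8.59 degrees, less where a joint would pass 70% of its speed; a pose out of reach is approached as far as the arm can. A call is refused whole if a number of a shift passes 0.05 or a number of a turn 0.15, either way. A call with a gripper value outside its range is refused whole. The fingers move at their own pace and stop on an object; FORCE is the grip in N (left out, the last holds). Time passes only in rows, so rows that do not move let the fingers close. It gives the time, the measured TCP pose, the force, the opening and the grip force at its end, in the units of the state.
- robot.get_state(): the state, without advancing time (a new reading comes with each control period).
- robot.camera(name): name is "scene" or "top" or "wrist"; returns a dict with "frame" (384x512x3 uint8, red, green, blue), "range_z" (384x512 float32, mm along the optical axis (not along the pixel's ray), 0 where there is no reading), "K" (3x3 intrinsics, pixels), "R" (3x3) and "t" (3): a world point X has camera coordinates R X + t; the wrist camera has in their place "tool_from_camera" (4x4, takes a point from camera to tool coordinates, whose origin is the TCP and whose axes are the flange's). Camera axes: x right, y down, z forward; pixel columns grow to the right and rows downward; lengths in mm; the calibration is good to about 2 mm. A picture is of the moment at which its call begins: read the wrist's pose just before it.
- robot.close_job(): hands the job in; it is judged then, once.
The state is a dict: "t": time; "q": joint angles; "dq": joint speeds; "joint_torque": joint torques, N m; "tcp_pos": TCP position; "tcp_rot": TCP orientation; "wrist_force": force on the tool from outside, world axes, zero at the start; "ft_torque": the same for the moment, N m; "opening": opening from 0.0 (shut) to 1.0 (fully open); "grip_force": force on a finger pad.
Only numpy, scipy, OpenCV 4.12 (cv2) and the standard library are available. Lean on these libraries where they do the work, as an engineer would, in place of code of your own. Each camera call takes 0.05 s, during which the arm holds its last target. There are 200 camera calls.

## Task

The small tablet in the glue press has a freshly glued back: turn the orange lock knob anticlockwise as far as it goes, open the press, lay every press bar from the mat flat side down on the tablet, crosswise to it and centred on its width, and let go of them. Then close the upper half fully down onto the lower half so that the two rims meet all round, and only once it is shut turn the lock knob clockwise as far as it goes. Leave the bare circuit board alone.

Things in the scene. Friction and masses are not known exactly. Their poses are not given: they have to be found in the camera images.
- press: lower half of the glue press: aluminium tray 226 (x) x 146 (y) mm, rim 32 mm high, walls 6 mm. Floor level, 18 mm above the bench; the black tablet, 196 (x) x 112 (y) mm, lies flush in it, centred. Origin: centre of the underside; x along the tablet, y to the hinge, z up. Shut, it has 36 mm between floor and ceiling: room for bars on their flat, not on their round
- lid (a joint): white upper half of the press, a shell 226 x 146 x 27 mm hinged along the +y long rim of the lower half. 0 = shut, rims together; grows as it opens; about 1.57 = upright, stop at 2.0. 0.3 kg; a stiff hinge (0.4 N m of friction) keeps it where it is left
- lid_hinge (a point): middle of the hinge line, on the +y rim of the lower half, 32 mm above the bench; the line runs along the press's x. The frame turns with the lid; lid shut, its y points from the lid to beyond the hinge and z up
- lid_handle (a point): middle of the lid's handle: a steel rod 12 mm thick, 64 mm free between its posts, parallel to the hinge. Its axis is 28 mm off the lid's outer face, 114 mm from the hinge line along the lid and 55 mm from the rim plane (lid shut: 87 mm above the bench). Pinched from above, it can turn between the fingers
- lock (a joint): lock knob on the lid's outer face. It starts locked. 0 = unlocked (its grip bar lies along the press's x); turns clockwise from above (seen on the shut lid) to its stop at 1.45 = locked. 0.06 N m friction
- lock_grip (a point): on the lock knob's axis, 37 mm off the lid's outer face (lid shut: 96 mm above the bench), 50 mm from the hinge line, midway along the lid. The orange grip bar is 34 mm long, 14 mm thick, 32 mm high and reaches 7 mm beyond this point. The frame turns with the knob: x along the grip bar
- bar_a: dark grey D-section press bar, 56 mm long, 0.16 kg: round back (radius 20 mm, axis 12 mm from the flat), one flat side 32 mm wide faced in orange, a brass weight in one long side; 32 mm high flat side down, 40 mm on its round. Plain flat ends, good to grip. Origin: centre of the flat; x along the bar; y towards the brass side; z from the flat into the back: straight up when it lies flat side down
- bar_b: press bar like bar_a. Left on its round back it rocks like a roly-poly until it stops brass side down, the orange flat facing sideways (upright within about 15 degrees). A quarter turn about its long axis, towards the side the flat faces, brings it onto its flat; rolling it that way works too. Let go with the flat within 30 degrees of level, it settles onto the flat. May be absent (None)
- bar_c: press bar like bar_a and bar_b; any one of the four may be absent (None)
- bar_d: press bar like bar_a and bar_b
- logic_board: bare circuit board, 70 x 45 x 4 mm, lying on the mat; leave it where it is. Origin: centre of its underside
Things that resemble listed ones, but are neither listed nor needed, are in the scene too. Leave any green look-alike of the bar_d alone. What is shaped like the bar_c but green is not meant.

How it is judged:
By the outcome, as a careful person would: the job done as asked, in the order asked, and still so for the second after the job is handed in, with the robot touching nothing.
Of bar_a, bar_b, bar_c, bar_d only 3 to 4 are there at a start; the rules pass over those that are not, and their reading is None.
At some moment in a run one of bar_a, bar_b, bar_c, bar_d may be knocked a few centimetres aside while the robot is not near it.
Once in a run the grip may slacken for a moment while it holds something.
It also fails if it takes over 210 s, if anything falls off the work surface, if the arm or the gripper's body presses on something with over 40 N, if the wrist force passes 120 N, or if a joint passes its speed limit or range.

## Working session

There is one attempt and no reset: what is moved stays moved. The work goes in short steps, Python scripts to look and compute and a shell command to move; the robot and the scene stay as the last step left them, time stands still between calls to the robot, and variables do not carry over. Pictures are saved under pics/ and viewed, at most 15 in all, crops included, and the job is handed in when it is done.

```bash
ls; mkdir -p pics; cat > h.py <<'E'
import numpy as np, cv2
from cell import robot
from scipy.spatial.transform import Rotation as Ro
def save(name,fn,crop=None,s=1):
    st=robot.get_state(); c=robot.camera(name); np.savez('pics/'+fn+'.npz',**{k:v for k,v in c.items()},p=st['tcp_pos'],r=st['tcp_rot'])
    im=c['frame'][:,:,::-1]
    if crop: im=im[crop[1]:crop[3],crop[0]:crop[2]]
    cv2.imwrite('pics/'+fn+'.png',cv2.resize(im,None,fx=s,fy=s,interpolation=cv2.INTER_CUBIC)); return c
def cloud(fn):
    c=np.load('pics/'+fn+'.npz'); K=c['K']; z=c['range_z'].astype(float)
    v,u=np.mgrid[:z.shape[0],:z.shape[1]]
    P=np.stack([(u-K[0,2])/K[0,0]*z,(v-K[1,2])/K[1,1]*z,z],-1)
    if 'R' in c: W=(P-c['t'])@c['R']
    else:
        T=c['tool_from_camera']; Q=P@T[:3,:3].T+T[:3,3]
        W=Q@Ro.from_euler('xyz',c['r']).as_matrix().T+c['p']
    W[z==0]=np.nan
    return W,c['frame']
def pts(fn,uvs):
    W,f=cloud(fn)
    for u,v in uvs: print((u,v),np.round(np.nanmedian(W[v-1:v+2,u-1:u+2].reshape(-1,3),0)),f[v,u])
E
python3 - <<'E'
from h import *
s=robot.get_state(); print(s)
a=save('top','top0',s=1.5); save('scene','scene0',s=1.5)
E
```

```text
pics
{'t': 0.0, 'q': array([ 1.01739440e+00,  1.24458648e-01,  1.65166438e+00, -6.08018869e-06,
        1.36747337e+00, -8.25931886e-02]), 'dq': array([-0.0007572 ,  0.00056748, -0.00055184,  0.00025755, -0.00114455,
        0.0008679 ]), 'joint_torque': array([-1.76091760e-05, -4.23619652e+01, -3.65447652e+01, -1.78589148e-04,
        7.19966280e-03,  1.71216675e-05]), 'tcp_pos': array([294.55174107, 578.75713031, 230.08875541]), 'tcp_rot': array([-3.13959525e+00, -1.59375189e-04,  2.67078499e+00]), 'wrist_force': array([-0.43249182, -0.63963472, -0.69188174]), 'ft_torque': array([ 0.00946372,  0.03910605, -0.006748  ]), 'grip_force': 0.0, 'opening': 0.9972322025766779}
```

View pics/top0.png

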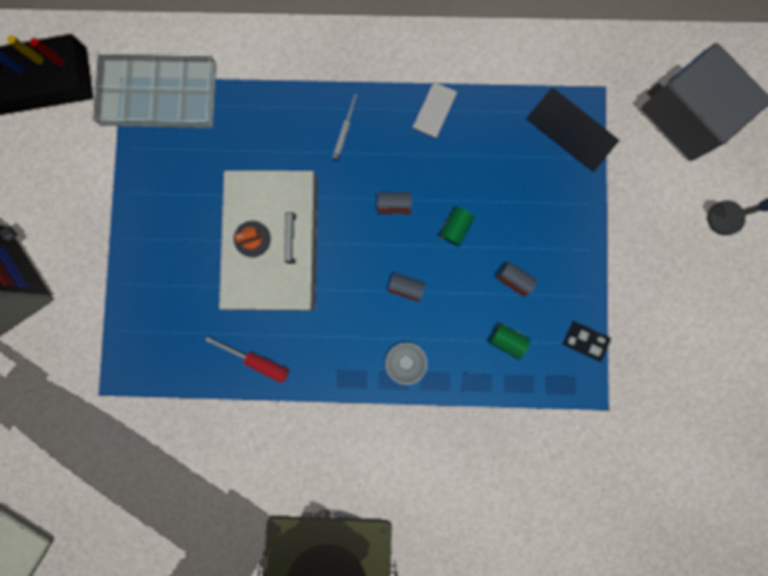

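View pics/scene0.png

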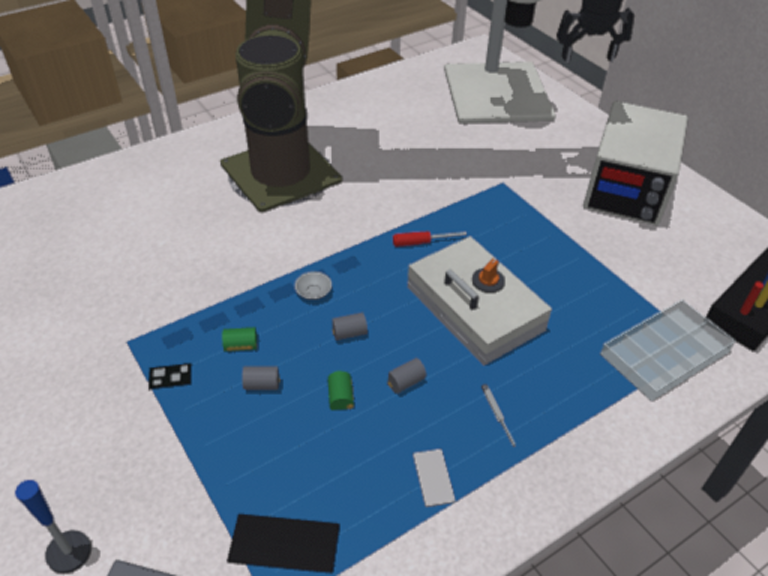

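The top view shows the press at (267,240), with the hinge at the left (+y) and the knob at (250,238). There are three grey bars at (394,203), (407,287) and (516,278). All have the orange flat facing the image bottom. Green decoys are at (458,226) and (510,340), and the board is at (587,341).

```bash
python3 - <<'E'
from h import *
W,f=cloud('top0')
f=f.astype(int);Z=W[...,2]
def box(u0,v0,u1,v1): 
    m=np.zeros(Z.shape,bool); m[v0:v1,u0:u1]=1; return m
def fit(m,n):
    P=W[m]; P=P[~np.isnan(P[:,0])]
    r=cv2.minAreaRect(P[:,:2].astype(np.float32)); print(n,len(P),np.round(r[0]),np.round(r[1]),round(r[2],1),'z',np.round(np.percentile(P[:,2],[2,50,98])))
    b=cv2.boxPoints(r);print(np.round(b).tolist())
fit(box(140,105,215,212)&(Z>50)&(Z<66),'lid')
k=box(150,140,185,175)&(Z>72); fit(k,'knob')
fit(box(183,130,205,185)&(Z>78),'handle')
for n,b in dict(b1=(245,120,280,148),b2=(250,175,290,205),b3=(325,168,362,202)).items():
    m=box(*b)&(Z>10); fit(m,n); fit(m&(Z>33),n+' top')
    o=box(*b)&(f[...,0]>f[...,2]*1.4)&(f[...,0]>60); print('orange',o.sum(),np.round(np.nanmean(W[o],0)))
c=np.load('pics/top0.npz');print(c['K'],c['t'])
print(np.round(np.nanmedian(W[60:70,200:210].reshape(-1,3),0)))
E
```

```text
lid 5062 [555. 114.] [225. 147.] 1.0 z [56. 59. 65.]
[[441.0, 186.0], [444.0, 39.0], [669.0, 43.0], [667.0, 190.0]]
knob 173 [554. 136.] [31. 34.] 62.4 z [ 73.  99. 105.]
[[532.0, 130.0], [562.0, 114.0], [576.0, 142.0], [546.0, 158.0]]
handle 181 [556.  73.] [79. 12.] 1.2 z [84. 92. 96.]
[[516.0, 78.0], [516.0, 66.0], [596.0, 68.0], [595.0, 80.0]]
b1 314 [629. -90.] [31. 56.] 0.4 z [12. 37. 42.]
[[613.0, -62.0], [614.0, -119.0], [644.0, -119.0], [644.0, -62.0]]
b1 top 230 [630. -90.] [27. 55.] 1.4 z [34. 39. 42.]
[[615.0, -63.0], [617.0, -118.0], [644.0, -118.0], [642.0, -62.0]]
orange 56 [615. -92.  22.]
b2 311 [ 486. -115.] [56. 34.] 72.7 z [14. 38. 42.]
[[462.0, -137.0], [494.0, -146.0], [510.0, -93.0], [478.0, -83.0]]
b2 top 239 [ 487. -115.] [55. 27.] 72.7 z [34. 39. 43.]
[[465.0, -137.0], [491.0, -145.0], [508.0, -92.0], [482.0, -84.0]]
orange 0 [nan nan nan]
b3 334 [ 505. -298.] [56. 32.] 56.8 z [13. 37. 42.]
[[476.0, -313.0], [503.0, -330.0], [533.0, -284.0], [506.0, -266.0]]
b3 top 239 [ 505. -298.] [56. 27.] 58.0 z [34. 39. 43.]
[[479.0, -315.0], [502.0, -329.0], [531.0, -282.0], [508.0, -268.0]]
orange 43 [ 492. -292.   26.]
[[364.39070319   0.         257.94471198]
 [  0.         364.39070319 183.7312773 ]
 [  0.           0.           1.        ]] [-96.8016722  500.83470108 896.15928184]
[819.  67.   1.]<stdin>:15: RuntimeWarning: Mean of empty slice
```

```bash
cat >> h.py <<'E'
def goto(p,yaw=None,R=None,b=None):
    """prints turn (tool axes) and then shift (tool axes after the turn) to a target"""
    s=robot.get_state(); R0=Ro.from_euler('xyz',s['tcp_rot'])
    Rt=R if R is not None else Ro.from_euler('xyz',[np.pi,0,np.deg2rad(yaw)])
    w=(R0.inv()*Rt).as_rotvec(); d=(Rt.inv()).apply(np.array(p)-s['tcp_pos'])/1000
    print('turn',np.round(w,3),'shift m',np.round(d,4),'n',round(max(np.linalg.norm(d)/.05,np.linalg.norm(w)/.15),1), 'q6',round(s['q'][5],2))
E
Z='{"rz":0.137}'
python3 -m inch '[{"rz":0.137},{"rz":0.137},{"rz":0.137},{"rz":0.137},{"rz":0.137}]' 60
python3 -m inch '[{"rz":0.137},{"rz":0.137},{"tx":-0.0431,"ty":0.0178},{"tx":-0.0431,"ty":0.0178},{"tx":-0.0431,"ty":0.0178}]'
python3 -m inch '[{"tx":-0.0431,"ty":0.0178},{"tx":-0.0431,"ty":0.0178},{"tx":-0.0431,"ty":0.0178},{"tx":-0.0431,"ty":0.0178},{"tx":-0.0431,"ty":0.0178}]'
python3 -m inch '[{"tx":-0.0431,"ty":0.0178},{"tx":-0.0431,"ty":0.0178},{"tx":-0.0431,"ty":0.0178},{},{}]'
python3 -c "
from h import *
goto([554.6,137,200],98); save('wrist','w1',s=1.2)"
```

```text
turn [-0.002  0.001  0.96 ] shift m [-0.4737  0.196   0.0301] n 10.3 q6 -0.08schema error: expected keys tx, ty, tz, rx, ry, rz, jaw
schema error: expected keys tx, ty, tz, rx, ry, rz, jaw
schema error: expected keys tx, ty, tz, rx, ry, rz, jaw
schema error: expected keys tx, ty, tz, rx, ry, rz, jaw
```

View pics/w1.png

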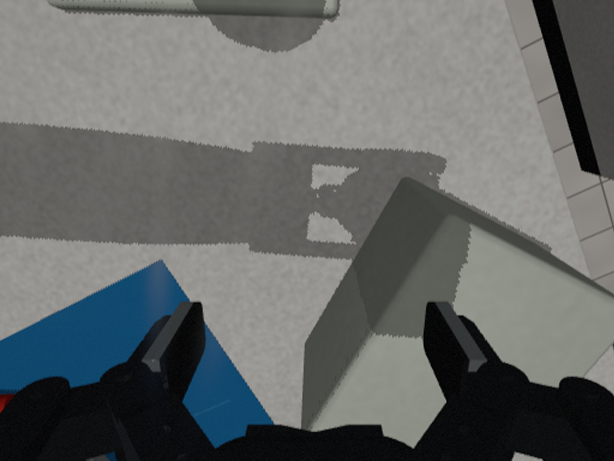

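All seven keys are required in each row, so nothing moved. The picture only shows the bench edge and the power supply by the start pose.

```bash

python3 -m inch '[{"tx":0,"ty":0,"tz":0,"rx":0,"ry":0,"rz":0.137,"jaw":0},{"tx":0,"ty":0,"tz":0,"rx":0,"ry":0,"rz":0.137,"jaw":0},{"tx":0,"ty":0,"tz":0,"rx":0,"ry":0,"rz":0.137,"jaw":0},{"tx":0,"ty":0,"tz":0,"rx":0,"ry":0,"rz":0.137,"jaw":0},{"tx":0,"ty":0,"tz":0,"rx":0,"ry":0,"rz":0.137,"jaw":0}]' 60
python3 -m inch '[{"tx":0,"ty":0,"tz":0,"rx":0,"ry":0,"rz":0.137,"jaw":0},{"tx":0,"ty":0,"tz":0,"rx":0,"ry":0,"rz":0.137,"jaw":0},{"tx":-0.0431,"ty":0.0178,"tz":0,"rx":0,"ry":0,"rz":0,"jaw":0},{"tx":-0.0431,"ty":0.0178,"tz":0,"rx":0,"ry":0,"rz":0,"jaw":0},{"tx":-0.0431,"ty":0.0178,"tz":0,"rx":0,"ry":0,"rz":0,"jaw":0}]'
python3 -m inch '[{"tx":-0.0431,"ty":0.0178,"tz":0,"rx":0,"ry":0,"rz":0,"jaw":0},{"tx":-0.0431,"ty":0.0178,"tz":0,"rx":0,"ry":0,"rz":0,"jaw":0},{"tx":-0.0431,"ty":0.0178,"tz":0,"rx":0,"ry":0,"rz":0,"jaw":0},{"tx":-0.0431,"ty":0.0178,"tz":0,"rx":0,"ry":0,"rz":0,"jaw":0},{"tx":-0.0431,"ty":0.0178,"tz":0,"rx":0,"ry":0,"rz":0,"jaw":0}]'
python3 -m inch '[{"tx":-0.0431,"ty":0.0178,"tz":0,"rx":0,"ry":0,"rz":0,"jaw":0},{"tx":-0.0431,"ty":0.0178,"tz":0,"rx":0,"ry":0,"rz":0,"jaw":0},{"tx":-0.0431,"ty":0.0178,"tz":0,"rx":0,"ry":0,"rz":0,"jaw":0},{"tx":0,"ty":0,"tz":0.015,"rx":0,"ry":0,"rz":0,"jaw":0},{"tx":0,"ty":0,"tz":0.015,"rx":0,"ry":0,"rz":0,"jaw":0}]'
python3 -c "
from h import *
goto([554.6,137,200],98); save('wrist','w2',s=1.2)"
```

```text
t: 0.65
tcp_pos: [294.7, 579.0, 230.8]
tcp_rot: [-3.141, 0.001, 1.98]
wrist_force: [0.4, -0.6, 0.3]
opening: 1.001
grip_force: 0.0
t: 1.15
tcp_pos: [366.1, 457.4, 230.8]
tcp_rot: [-3.141, 0.001, 1.713]
wrist_force: [1.1, 0.0, 0.3]
opening: 1.002
grip_force: 0.0
t: 1.65
tcp_pos: [484.8, 256.1, 231.1]
tcp_rot: [-3.142, -0.0, 1.712]
wrist_force: [0.3, 0.2, 0.5]
opening: 1.0
grip_force: 0.0
t: 2.15
tcp_pos: [555.7, 136.5, 200.6]
tcp_rot: [3.141, -0.0, 1.709]
wrist_force: [-0.3, 0.3, -0.0]
opening: 0.999
grip_force: 0.0
turn [ 0.    -0.    -0.001] shift m [ 0.0006 -0.001   0.0006] n 0.0 q6 0.01
```

View pics/w2.png

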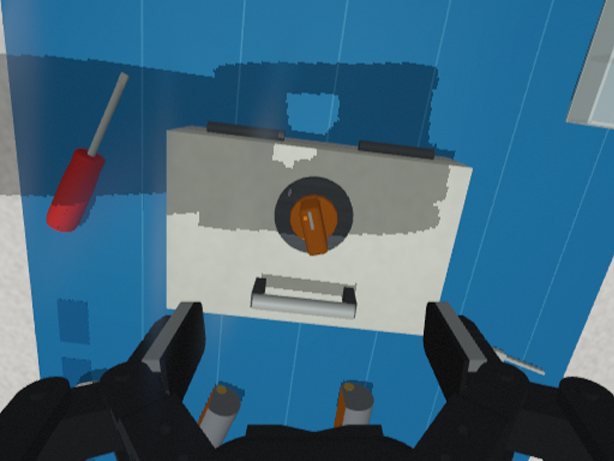

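The wrist view shows the knob at (313,225), with its grip bar along tool x as planned and between the fingers. Next I go down, grip it and turn anticlockwise.

```bash

python3 -m inch '[{"tx":0,"ty":-0.001,"tz":0.042,"rx":0,"ry":0,"rz":0,"jaw":0},{"tx":0,"ty":0,"tz":0.042,"rx":0,"ry":0,"rz":0,"jaw":0},{"tx":0,"ty":0,"tz":0.03,"rx":0,"ry":0,"rz":0,"jaw":0},{"tx":0,"ty":0,"tz":0.01,"rx":0,"ry":0,"rz":0,"jaw":0.6},{"tx":0,"ty":0,"tz":0,"rx":0,"ry":0,"rz":0,"jaw":1}]' 60
python3 -m inch '[{"tx":0,"ty":0,"tz":0,"rx":0,"ry":0,"rz":0,"jaw":1},{"tx":0,"ty":0,"tz":0,"rx":0,"ry":0,"rz":0,"jaw":1},{"tx":0,"ty":0,"tz":0,"rx":0,"ry":0,"rz":0,"jaw":1},{"tx":0,"ty":0,"tz":0,"rx":0,"ry":0,"rz":0,"jaw":1},{"tx":0,"ty":0,"tz":0,"rx":0,"ry":0,"rz":0,"jaw":1}]'
python3 -m inch '[{"tx":0,"ty":0,"tz":0,"rx":0,"ry":0,"rz":-0.1,"jaw":1},{"tx":0,"ty":0,"tz":0,"rx":0,"ry":0,"rz":-0.1,"jaw":1},{"tx":0,"ty":0,"tz":0,"rx":0,"ry":0,"rz":-0.1,"jaw":1},{"tx":0,"ty":0,"tz":0,"rx":0,"ry":0,"rz":-0.1,"jaw":1},{"tx":0,"ty":0,"tz":0,"rx":0,"ry":0,"rz":-0.1,"jaw":1}]'
python3 -c "
from h import *
print(robot.get_state())"
```

```text
t: 2.7
tcp_pos: [552.2, 138.1, 75.2]
tcp_rot: [-3.137, -0.0, 1.714]
wrist_force: [0.4, -0.4, 0.3]
opening: 0.689
grip_force: 0.0
t: 3.2
tcp_pos: [555.1, 137.7, 79.6]
tcp_rot: [3.14, -0.001, 1.712]
wrist_force: [-3.2, 2.1, 6.8]
opening: 0.146
grip_force: 59.6
t: 3.7
tcp_pos: [553.7, 137.1, 79.6]
tcp_rot: [-3.139, -0.001, 2.216]
wrist_force: [-8.9, -2.9, 10.3]
opening: 0.148
grip_force: 60.2
{'t': 3.7, 'q': array([ 1.48718419e-01,  9.50558214e-02,  1.95145311e+00, -7.85285254e-05,
        1.09750537e+00, -4.96091239e-01]), 'dq': array([-5.46980867e-04, -2.53404705e-03,  1.67235384e-03, -4.14128179e-03,
        8.33154904e-03, -9.88630369e-01]), 'joint_torque': array([ -0.29396511, -32.08622932, -32.48805285,   0.04160259,
        -2.63100564,   0.72354963]), 'tcp_pos': array([553.67128977, 137.13236942,  79.58364642]), 'tcp_rot': array([-3.13942970e+00, -1.09129310e-03,  2.21564068e+00]), 'wrist_force': array([-8.85685689, -2.90104166, 10.28329911]), 'ft_torque': array([-0.32786817,  1.59923309, -0.07322954]), 'grip_force': 60.23809254169464, 'opening': 0.14751781864140298}
```

```bash

python3 -m inch '[{"tx":0,"ty":0,"tz":-0.003,"rx":0,"ry":0,"rz":-0.1,"jaw":1},{"tx":0,"ty":0,"tz":0,"rx":0,"ry":0,"rz":-0.12,"jaw":1},{"tx":0,"ty":0,"tz":0,"rx":0,"ry":0,"rz":-0.12,"jaw":1},{"tx":0,"ty":0,"tz":0,"rx":0,"ry":0,"rz":-0.12,"jaw":1},{"tx":0,"ty":0,"tz":0,"rx":0,"ry":0,"rz":-0.12,"jaw":1}]'
python3 -m inch '[{"tx":0,"ty":0,"tz":0,"rx":0,"ry":0,"rz":-0.12,"jaw":1},{"tx":0,"ty":0,"tz":0,"rx":0,"ry":0,"rz":-0.1,"jaw":1},{"tx":0,"ty":0,"tz":0,"rx":0,"ry":0,"rz":-0.1,"jaw":1},{"tx":0,"ty":0,"tz":0,"rx":0,"ry":0,"rz":-0.05,"jaw":1},{"tx":0,"ty":0,"tz":0,"rx":0,"ry":0,"rz":0,"jaw":1}]'
python3 -c "
from h import *
s=robot.get_state();print(s['ft_torque'],s['tcp_rot'])"
```

```text
t: 4.2
tcp_pos: [552.5, 135.7, 79.8]
tcp_rot: [-3.137, -0.003, 2.797]
wrist_force: [-6.8, -5.6, 0.9]
opening: 0.149
grip_force: 60.0
t: 4.7
tcp_pos: [552.3, 134.6, 79.8]
tcp_rot: [-3.136, -0.006, -3.121]
wrist_force: [-6.2, -9.7, 1.1]
opening: 0.153
grip_force: 60.2
[-1.48657616  0.97065442 -0.29878862] [-3.13641546 -0.0056703  -3.1213654 ]
```

```bash

python3 -m inch '[{"tx":0,"ty":0,"tz":0,"rx":0,"ry":0,"rz":-0.05,"jaw":1},{"tx":0,"ty":0,"tz":0,"rx":0,"ry":0,"rz":-0.04,"jaw":1},{"tx":0,"ty":0,"tz":0,"rx":0,"ry":0,"rz":0,"jaw":1}]'
python3 -c "
from h import *
s=robot.get_state();print(s['ft_torque'],s['tcp_rot'])"
python3 -m inch '[{"tx":0,"ty":0,"tz":0,"rx":0,"ry":0,"rz":0.07,"jaw":1},{"tx":0,"ty":0,"tz":0,"rx":0,"ry":0,"rz":0,"jaw":0},{"tx":0,"ty":0,"tz":0,"rx":0,"ry":0,"rz":0,"jaw":0},{"tx":0,"ty":0,"tz":0,"rx":0,"ry":0,"rz":0,"jaw":0},{"tx":0,"ty":0,"tz":-0.03,"rx":0,"ry":0,"rz":0,"jaw":0}]'
python3 -m inch '[{"tx":0,"ty":0,"tz":-0.04,"rx":0,"ry":0,"rz":0,"jaw":0},{"tx":0,"ty":0,"tz":-0.04,"rx":0,"ry":0,"rz":0,"jaw":0},{"tx":0,"ty":0,"tz":0,"rx":0,"ry":0,"rz":0,"jaw":0},{"tx":0,"ty":0,"tz":0,"rx":0,"ry":0,"rz":0,"jaw":0}]'
python3 - <<'E'
from h import *
goto([555.7,73,150],91);goto([555.7,73,150],271);c=save('wrist','w3')
f=c['frame'].astype(int); m=(f[...,0]>150)&(f[...,2]<80)
m[:100]=0; W,_=cloud('w3'); P=W[m]; P=P[P[:,2]>97]; print(len(P),P.mean(0),cv2.minAreaRect(P[:,:2].astype(np.float32)))
E
```

```text
t: 5.0
tcp_pos: [552.0, 134.5, 79.8]
tcp_rot: [-3.138, -0.007, -3.036]
wrist_force: [-7.9, -10.7, 2.4]
opening: 0.149
grip_force: 74.4
[-1.61866245  1.1353406  -1.73117483] [-3.13804317 -0.00695013 -3.03638561]
t: 5.5
tcp_pos: [551.5, 137.0, 106.6]
tcp_rot: [-3.141, -0.008, -3.101]
wrist_force: [0.1, 0.1, -0.4]
opening: 0.819
grip_force: 0.0
t: 5.9
tcp_pos: [555.5, 137.7, 192.4]
tcp_rot: [3.141, 0.004, -3.101]
wrist_force: [-0.8, 0.1, -1.4]
opening: 0.998
grip_force: 0.0
turn [0.004 0.003 1.594] shift m [-0.0647 -0.0009  0.0424] n 10.6 q6 -1.46
turn [-0.003  0.004 -1.547] shift m [0.0647 0.0009 0.0424] n 10.3 q6 -1.46
27 [547.35395703 140.49407065 103.09122652] ((546.9603271484375, 140.42791748046875), (11.29990005493164, 0.7974499464035034), 2.6046175956726074)
```

The stop torque (1.7 N m) shows the knob is unlocked. Next I plan the lid opening: pinch the handle and follow the arc, tilting the tool half as much as the lid.

```bash
cat > arc.py <<'E'
from h import *
def arc(ths,k=0.5,tip=18.):
    prev=None
    for th in ths:
        rel=np.array([0,-114*np.cos(th)+55*np.sin(th),114*np.sin(th)+55*np.cos(th)])
        G=Ro.from_euler('z',0.018).apply(rel)+[553.7,187,32]
        R=Ro.from_euler('z',0.018)*Ro.from_euler('x',-k*th)*Ro.from_euler('xyz',[np.pi,0,np.pi])
        T=G+R.apply([0,0,tip])
        if prev: d=prev[1].inv().apply(T-prev[0])/1000; w=(prev[1].inv()*R).as_rotvec(); print(round(th,2),'t',np.round(d,4),'r',np.round(w,3),'T',np.round(T))
        prev=(T,R)
E
python3 - <<'E'
from arc import *
goto([555.7,73,69],181)
arc(np.linspace(0,1.75,21))
E
```

```text
turn [0.    0.001 0.023] shift m [-0.0002 -0.0645  0.1214] n 2.7 q6 -1.46
0.09 t [ 0.      0.0045 -0.0098] r [ 0.044 -0.     0.   ] T [556.  77.  79.]
0.18 t [-0.      0.0049 -0.0095] r [ 0.044 -0.    -0.   ] T [556.  83.  88.]
0.26 t [-0.      0.0053 -0.0093] r [ 0.044 -0.     0.   ] T [555.  89.  97.]
0.35 t [ 0.      0.0057 -0.009 ] r [ 0.044 -0.     0.   ] T [555.  96. 105.]
0.44 t [ 0.      0.0061 -0.0087] r [ 0.044 -0.     0.   ] T [555. 103. 113.]
0.52 t [ 0.      0.0064 -0.0084] r [ 0.044 -0.     0.   ] T [555. 111. 119.]
0.61 t [-0.      0.0068 -0.0081] r [ 0.044 -0.    -0.   ] T [555. 120. 125.]
0.7 t [ 0.      0.0072 -0.0077] r [ 0.044 -0.     0.   ] T [555. 129. 131.]
0.79 t [-0.      0.0075 -0.0074] r [ 0.044 -0.    -0.   ] T [555. 139. 135.]
0.88 t [ 0.      0.0078 -0.007 ] r [ 0.044 -0.    -0.   ] T [554. 149. 138.]
0.96 t [-0.      0.0081 -0.0066] r [ 0.044 -0.     0.   ] T [554. 159. 141.]
1.05 t [ 0.      0.0084 -0.0062] r [ 0.044 -0.     0.   ] T [554. 169. 143.]
1.14 t [ 0.      0.0086 -0.0058] r [ 0.044 -0.     0.   ] T [554. 179. 143.]
1.22 t [-0.      0.0089 -0.0054] r [ 0.044 -0.     0.   ] T [554. 190. 143.]
1.31 t [ 0.      0.0091 -0.005 ] r [ 0.044 -0.    -0.   ] T [553. 200. 142.]
1.4 t [ 0.      0.0093 -0.0045] r [ 0.044 -0.     0.   ] T [553. 210. 140.]
1.49 t [ 0.      0.0095 -0.0041] r [ 0.044 -0.     0.   ] T [553. 220. 137.]
1.58 t [-0.      0.0097 -0.0036] r [ 0.044 -0.     0.   ] T [553. 230. 133.]
1.66 t [-0.      0.0098 -0.0032] r [ 0.044 -0.    -0.   ] T [553. 239. 128.]
1.75 t [ 0.      0.01   -0.0027] r [ 0.044 -0.     0.   ] T [553. 248. 123.]
```

```bash

python3 -m inch '[{"tx":0,"ty":-0.0325,"tz":0,"rx":0,"ry":0,"rz":0.023,"jaw":0.5},{"tx":0,"ty":-0.032,"tz":0,"rx":0,"ry":0,"rz":0,"jaw":0.5},{"tx":0,"ty":0,"tz":0.04,"rx":0,"ry":0,"rz":0,"jaw":0.5},{"tx":0,"ty":0,"tz":0.03,"rx":0,"ry":0,"rz":0,"jaw":0.5},{"tx":0,"ty":0,"tz":0.03,"rx":0,"ry":0,"rz":0,"jaw":0.5}]' 50
python3 -m inch '[{"tx":0,"ty":0,"tz":0.02,"rx":0,"ry":0,"rz":0,"jaw":0.5},{"tx":0,"ty":0,"tz":0.0,"rx":0,"ry":0,"rz":0,"jaw":1},{"tx":0,"ty":0,"tz":0,"rx":0,"ry":0,"rz":0,"jaw":1},{"tx":0,"ty":0,"tz":0,"rx":0,"ry":0,"rz":0,"jaw":1},{"tx":0,"ty":0,"tz":0,"rx":0,"ry":0,"rz":0,"jaw":1}]'
python3 -m inch '[{"tx":0,"ty":0.0045,"tz":-0.0098,"rx":0.044,"ry":0,"rz":0,"jaw":1},{"tx":0,"ty":0.0049,"tz":-0.0095,"rx":0.044,"ry":0,"rz":0,"jaw":1},{"tx":0,"ty":0.0053,"tz":-0.0093,"rx":0.044,"ry":0,"rz":0,"jaw":1},{"tx":0,"ty":0.0057,"tz":-0.009,"rx":0.044,"ry":0,"rz":0,"jaw":1},{"tx":0,"ty":0.0061,"tz":-0.0087,"rx":0.044,"ry":0,"rz":0,"jaw":1}]'
```

```text
t: 6.45
tcp_pos: [554.5, 72.4, 86.9]
tcp_rot: [3.142, -0.004, -3.125]
wrist_force: [0.5, 0.0, -0.2]
opening: 0.501
grip_force: 0.0
t: 6.95
tcp_pos: [554.9, 71.2, 70.1]
tcp_rot: [-3.138, -0.004, -3.124]
wrist_force: [-3.6, -7.2, -2.9]
opening: 0.119
grip_force: 48.6
t: 7.45
tcp_pos: [554.3, 101.5, 114.0]
tcp_rot: [-2.916, -0.003, -3.125]
wrist_force: [-3.3, -5.2, -4.9]
opening: 0.121
grip_force: 48.6
```

Tracking well with the handle held at 0.12 opening. I continue along the arc.

```bash

python3 -m inch '[{"tx":0,"ty":0.0064,"tz":-0.0084,"rx":0.044,"ry":0,"rz":0,"jaw":1},{"tx":0,"ty":0.0068,"tz":-0.0081,"rx":0.044,"ry":0,"rz":0,"jaw":1},{"tx":0,"ty":0.0072,"tz":-0.0077,"rx":0.044,"ry":0,"rz":0,"jaw":1},{"tx":0,"ty":0.0075,"tz":-0.0074,"rx":0.044,"ry":0,"rz":0,"jaw":1},{"tx":0,"ty":0.0078,"tz":-0.007,"rx":0.044,"ry":0,"rz":0,"jaw":1}]'
python3 -m inch '[{"tx":0,"ty":0.0081,"tz":-0.0066,"rx":0.044,"ry":0,"rz":0,"jaw":1},{"tx":0,"ty":0.0084,"tz":-0.0062,"rx":0.044,"ry":0,"rz":0,"jaw":1},{"tx":0,"ty":0.0086,"tz":-0.0058,"rx":0.044,"ry":0,"rz":0,"jaw":1},{"tx":0,"ty":0.0089,"tz":-0.0054,"rx":0.044,"ry":0,"rz":0,"jaw":1},{"tx":0,"ty":0.0091,"tz":-0.005,"rx":0.044,"ry":0,"rz":0,"jaw":1}]'
```

```text
t: 7.95
tcp_pos: [553.5, 147.1, 140.3]
tcp_rot: [-2.696, -0.003, -3.126]
wrist_force: [-3.3, -6.3, -4.1]
opening: 0.12
grip_force: 48.5
t: 8.45
tcp_pos: [552.6, 198.8, 144.4]
tcp_rot: [-2.475, -0.003, -3.128]
wrist_force: [-5.6, -7.4, -0.2]
opening: 0.12
grip_force: 48.7
```

```bash

python3 -m inch '[{"tx":0,"ty":0.0093,"tz":-0.0045,"rx":0.044,"ry":0,"rz":0,"jaw":1},{"tx":0,"ty":0.0095,"tz":-0.0041,"rx":0.044,"ry":0,"rz":0,"jaw":1},{"tx":0,"ty":0.0097,"tz":-0.0036,"rx":0.044,"ry":0,"rz":0,"jaw":1},{"tx":0,"ty":0.0098,"tz":-0.0032,"rx":0.044,"ry":0,"rz":0,"jaw":1},{"tx":0,"ty":0.01,"tz":-0.0027,"rx":0.044,"ry":0,"rz":0,"jaw":1}]'
python3 -c "
from h import *
s=robot.get_state();print(s['q'],s['ft_torque']); save('scene','s1',s=1.3)"
```

```text
t: 8.95
tcp_pos: [551.8, 247.4, 126.1]
tcp_rot: [-2.257, -0.001, -3.129]
wrist_force: [-7.8, -4.0, 3.6]
opening: 0.112
grip_force: 48.8
[ 0.62294726  0.44923688  1.61968042 -0.68969659  1.65849081 -0.80883656] [-0.77288262  0.79520691 -0.99749747]
```

View pics/s1.png

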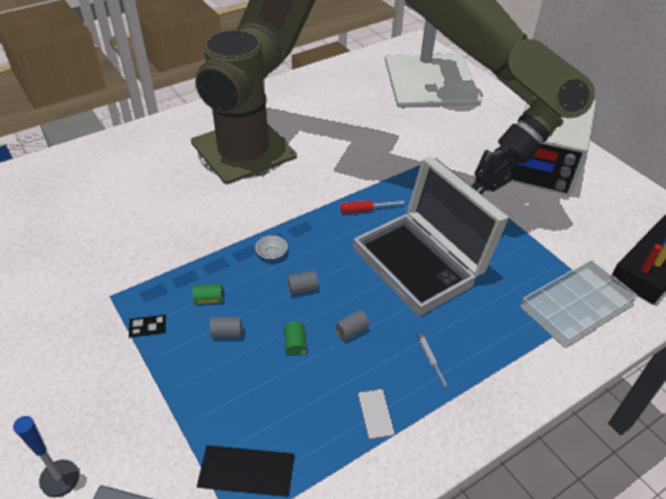

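Lid is open at about 100°. Now I release, back off, rise and level the tool.

```bash

python3 -m inch '[{"tx":0,"ty":0,"tz":0,"rx":0,"ry":0,"rz":0,"jaw":0.45},{"tx":0,"ty":0,"tz":0,"rx":0,"ry":0,"rz":0,"jaw":0.45},{"tx":0,"ty":0,"tz":-0.03,"rx":0,"ry":0,"rz":0,"jaw":0.45},{"tx":0,"ty":0,"tz":-0.04,"rx":0,"ry":0,"rz":0,"jaw":0.45},{"tx":0,"ty":0,"tz":-0.04,"rx":0,"ry":0,"rz":0,"jaw":0.45}]'
python3 -m inch '[{"tx":0,"ty":-0.03,"tz":-0.03,"rx":0,"ry":0,"rz":0,"jaw":0},{"tx":0,"ty":-0.03,"tz":-0.03,"rx":0,"ry":0,"rz":0,"jaw":0},{"tx":0,"ty":-0.03,"tz":-0.03,"rx":0,"ry":0,"rz":0,"jaw":0},{"tx":0,"ty":0,"tz":0,"rx":-0.145,"ry":0,"rz":0,"jaw":0},{"tx":0,"ty":0,"tz":0,"rx":-0.145,"ry":0,"rz":0,"jaw":0}]'
python3 -m inch '[{"tx":0,"ty":0,"tz":0,"rx":-0.145,"ry":0,"rz":0,"jaw":0},{"tx":0,"ty":0,"tz":0,"rx":-0.145,"ry":0,"rz":0,"jaw":0},{"tx":0,"ty":0,"tz":0,"rx":-0.145,"ry":0,"rz":0,"jaw":0},{"tx":0,"ty":0,"tz":0,"rx":-0.145,"ry":0,"rz":0,"jaw":0},{"tx":0,"ty":0,"tz":0,"rx":0,"ry":0,"rz":0,"jaw":0}]'
python3 - <<'E'
from h import *
save('top','top1',crop=(200,80,400,240),s=4)
W,f=cloud('top1');f=f.astype(int);Z=W[...,2]
ok=(Z>8)&(Z<50)&(f[...,1]<f[...,0]*1.3)&(f[...,1]>20); ok[:,:225]=0; ok[:,365:]=0; ok[:105]=0; ok[210:]=0
n,l,st,_=cv2.connectedComponentsWithStats(ok.astype(np.uint8))
for i in range(1,n):
    if st[i,4]>60:
        P=W[l==i]; print(st[i],[np.round(a,1) for a in cv2.minAreaRect(P[:,:2].astype(np.float32))],np.nanmax(P[:,2]),f[l==i].mean(0).round())
# lid angle
m=(Z>60)&(Z<200); m[:,:130]=0; m[:,220:]=0; m[:100]=0; m[215:]=0
P=W[m]; P=P[abs(P[:,0]-480)<20]; print(np.round(P[np.argsort(P[:,2])][::12,1:]))
goto([555,114,300],181)
E
```

```text
t: 9.5
tcp_pos: [552.0, 332.4, 195.1]
tcp_rot: [-2.262, 0.001, -3.126]
wrist_force: [1.0, -0.1, -0.4]
opening: 0.55
grip_force: 0.0
t: 10.0
tcp_pos: [552.1, 345.6, 323.1]
tcp_rot: [-2.56, 0.004, -3.123]
wrist_force: [0.5, -1.0, -0.3]
opening: 0.999
grip_force: 0.0
t: 10.5
tcp_pos: [552.5, 341.2, 323.2]
tcp_rot: [-3.134, 0.004, -3.129]
wrist_force: [-0.2, 0.5, 0.5]
opening: 1.003
grip_force: 0.0
[252 129  22  14 274] [array([626.6, -91.8]), array([27.7, 53.7]), np.float64(0.1)] 43.45166529811122 [78. 79. 89.]
[331 176  26  22 302] [array([ 503. , -297.2]), array([56.1, 29.2]), np.float64(57.2)] 42.937153665376236 [76. 79. 90.]
[259 183  23  18 268] [array([ 483.7, -114.8]), array([53.9, 29. ]), np.float64(72.9)] 43.15822550266852 [78. 84. 97.]
[[213.  60.]
 [214.  64.]
 [213.  68.]
 [214.  71.]
 [216.  75.]
 [216.  77.]
 [217.  81.]
 [216.  84.]]
turn [-0.01   0.003 -0.004] shift m [ 0.0011 -0.2282  0.0223] n 4.6 q6 -1.11
```

View pics/top1.png

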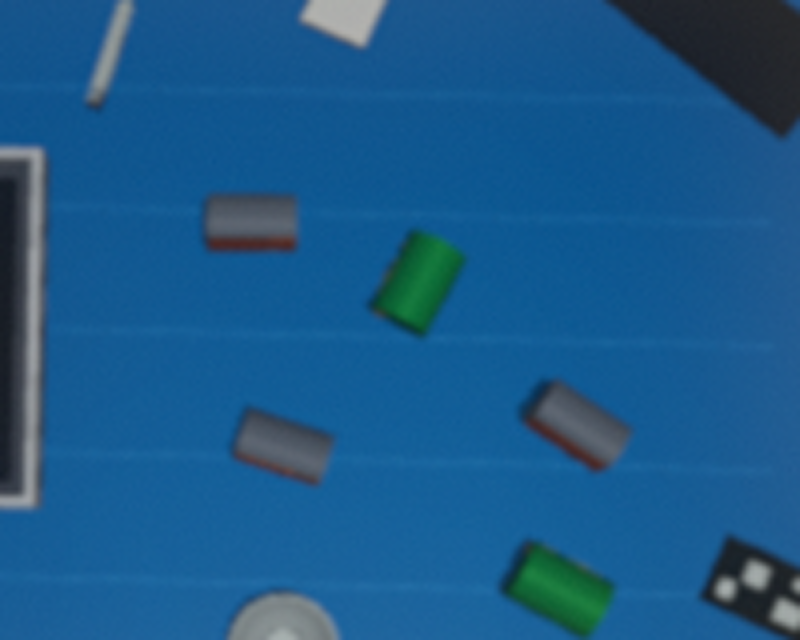

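The top view confirms the three grey bars have not moved: crop (250,222), (282,445) and (577,425). All their orange flats face roughly −x, so I pick with the tool leaning 42° one way and place leaning 42° the other way.

```bash
cat >> h.py <<'E'
def Rt(yaw,tilt): return Ro.from_euler('z',np.deg2rad(yaw))*Ro.from_euler('x',np.pi)*Ro.from_euler('y',np.deg2rad(tilt))
def grasp(g,yaw,tilt,up=0,tip=22.):
    R=Rt(yaw,tilt); goto(np.array(g)+[0,0,up]+R.apply([0,0,tip]),R=R)
E
python3 - <<'E'
from h import *
print(Rt(180,0).as_matrix().round(2))
goto([628.5,-90,250],180)
E
```

```text
[[-1.  0.  0.]
 [ 0.  1.  0.]
 [ 0.  0. -1.]]
turn [-0.01   0.003  0.014] shift m [-0.0763 -0.4322  0.0723] n 8.9 q6 -1.11
```

```bash

python3 -m inch '[{"tx":-0.008,"ty":-0.045,"tz":0,"rx":-0.01,"ry":0,"rz":0.014,"jaw":0},{"tx":-0.008,"ty":-0.045,"tz":0,"rx":0,"ry":0,"rz":0,"jaw":0},{"tx":-0.008,"ty":-0.045,"tz":0,"rx":0,"ry":0,"rz":0,"jaw":0},{"tx":-0.008,"ty":-0.045,"tz":0,"rx":0,"ry":0,"rz":0,"jaw":0},{"tx":-0.008,"ty":-0.045,"tz":0,"rx":0,"ry":0,"rz":0,"jaw":0}]' 80
python3 -m inch '[{"tx":-0.008,"ty":-0.045,"tz":0,"rx":0,"ry":0,"rz":0,"jaw":0},{"tx":-0.008,"ty":-0.045,"tz":0,"rx":0,"ry":0,"rz":0,"jaw":0},{"tx":-0.008,"ty":-0.045,"tz":0.01,"rx":0,"ry":0,"rz":0,"jaw":0},{"tx":-0.008,"ty":-0.045,"tz":0.02,"rx":0,"ry":0,"rz":0,"jaw":0},{"tx":-0.004,"ty":-0.027,"tz":0.04,"rx":0,"ry":0,"rz":0,"jaw":0}]' 
python3 -m inch '[{"tx":0,"ty":0,"tz":0,"rx":0,"ry":0.146,"rz":0,"jaw":0},{"tx":0,"ty":0,"tz":0,"rx":0,"ry":0.146,"rz":0,"jaw":0},{"tx":0,"ty":0,"tz":0,"rx":0,"ry":0.147,"rz":0,"jaw":0},{"tx":0,"ty":0,"tz":0,"rx":0,"ry":0.147,"rz":0,"jaw":0},{"tx":0,"ty":0,"tz":0,"rx":0,"ry":0.147,"rz":0,"jaw":0}]' 
python3 - <<'E'
from h import *
grasp([628.5,-90,26],180,42,up=70)
print(robot.get_state()['q'])
E
```

```text
t: 11.05
tcp_pos: [593.1, 118.5, 320.8]
tcp_rot: [-3.14, -0.001, -3.137]
wrist_force: [1.0, -0.4, -0.3]
opening: 1.001
grip_force: 0.0
t: 11.55
tcp_pos: [632.2, -90.3, 254.2]
tcp_rot: [-3.138, 0.007, -3.139]
wrist_force: [0.5, -0.3, 0.1]
opening: 1.001
grip_force: 0.0
t: 12.05
tcp_pos: [630.7, -86.7, 251.3]
tcp_rot: [-3.138, -0.738, -3.139]
wrist_force: [-0.6, -0.2, 0.2]
opening: 1.002
grip_force: 0.0
turn [-0.005 -0.005  0.002] shift m [-0.1023 -0.0033  0.1389] n 3.5 q6 -1.77
[-0.16950522  0.52188195  1.24375109 -0.13793371  2.10238421 -1.76876315]
```

```bash

python3 -m inch '[{"tx":-0.03,"ty":-0.0033,"tz":0.037,"rx":0,"ry":0,"rz":0,"jaw":0},{"tx":-0.03,"ty":0,"tz":0.037,"rx":0,"ry":0,"rz":0,"jaw":0},{"tx":-0.03,"ty":0,"tz":0.037,"rx":0,"ry":0,"rz":0,"jaw":0},{"tx":-0.03,"ty":0,"tz":0.04,"rx":0,"ry":0,"rz":0,"jaw":0},{"tx":0,"ty":0,"tz":0,"rx":0,"ry":0,"rz":0,"jaw":0}]' 
python3 - <<'E'
from h import *
grasp([628.5,-90,26],180,42)
save('wrist','w4')
E
```

```text
t: 12.55
tcp_pos: [612.5, -89.0, 49.8]
tcp_rot: [3.139, -0.749, -3.135]
wrist_force: [-1.6, -0.3, -0.2]
opening: 0.999
grip_force: 0.0
turn [-0.002 -0.016  0.005] shift m [-0.0278 -0.001   0.029 ] n 0.8 q6 -1.74
```

View pics/w4.png

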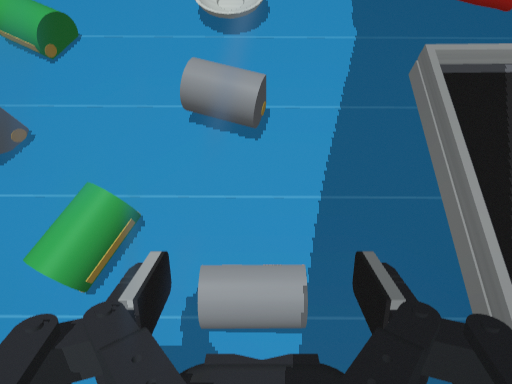

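The bar is at (253,297), centred between the open fingers, and the press rim is clear on the right. I go down, grip and lift.

```bash

python3 -m inch '[{"tx":-0.028,"ty":-0.001,"tz":0.029,"rx":0,"ry":-0.015,"rz":0.005,"jaw":0},{"tx":0,"ty":0,"tz":0,"rx":0,"ry":0,"rz":0,"jaw":0.6},{"tx":0,"ty":0,"tz":0,"rx":0,"ry":0,"rz":0,"jaw":0.6},{"tx":0,"ty":0,"tz":0,"rx":0,"ry":0,"rz":0,"jaw":0.6},{"tx":0,"ty":0,"tz":0,"rx":0,"ry":0,"rz":0,"jaw":0.6}]' 
python3 -m inch '[{"tx":0.027,"ty":0,"tz":-0.03,"rx":0,"ry":0,"rz":0,"jaw":0.6},{"tx":0.027,"ty":0,"tz":-0.03,"rx":0,"ry":0,"rz":0,"jaw":0.6},{"tx":0.027,"ty":0,"tz":-0.03,"rx":0,"ry":0,"rz":0,"jaw":0.6},{"tx":0.027,"ty":0,"tz":-0.03,"rx":0,"ry":0,"rz":0,"jaw":0.6},{"tx":0,"ty":0,"tz":0,"rx":0,"ry":0,"rz":0,"jaw":0.6}]' 
python3 -m inch '[{"tx":0,"ty":0,"tz":0,"rx":0,"ry":-0.146,"rz":0,"jaw":0.6},{"tx":0,"ty":0,"tz":0,"rx":0,"ry":-0.146,"rz":0,"jaw":0.6},{"tx":0,"ty":0,"tz":0,"rx":0,"ry":-0.147,"rz":0,"jaw":0.6},{"tx":0,"ty":0,"tz":0,"rx":0,"ry":-0.147,"rz":0,"jaw":0.6},{"tx":0,"ty":0,"tz":0,"rx":0,"ry":-0.147,"rz":0,"jaw":0.6}]' 
python3 - <<'E'
from h import *
grasp([617,115,38],181,-42,up=120)
E
```

```text
t: 13.1
tcp_pos: [621.3, -92.0, 21.3]
tcp_rot: [-3.136, -0.713, 3.137]
wrist_force: [2.3, 0.7, 4.2]
opening: 0.638
grip_force: 86.0
t: 13.6
tcp_pos: [619.9, -91.8, 188.2]
tcp_rot: [-3.134, -0.704, 3.136]
wrist_force: [1.0, -0.6, -1.4]
opening: 0.637
grip_force: 85.3
t: 14.1
tcp_pos: [616.9, -91.2, 180.5]
tcp_rot: [-3.138, 0.022, 3.141]
wrist_force: [0.3, 1.3, -1.6]
opening: 0.637
grip_force: 85.1
turn [-0.01  -0.711 -0.016] shift m [0.0123 0.2062 0.0412] n 4.7 q6 -1.8
```

```bash

python3 -m inch '[{"tx":0,"ty":0.04,"tz":0,"rx":0,"ry":-0.142,"rz":-0.016,"jaw":0.6},{"tx":0,"ty":0.04,"tz":0,"rx":-0.01,"ry":-0.142,"rz":0,"jaw":0.6},{"tx":0,"ty":0.04,"tz":0,"rx":0,"ry":-0.142,"rz":0,"jaw":0.6},{"tx":0,"ty":0.04,"tz":0,"rx":0,"ry":-0.142,"rz":0,"jaw":0.6},{"tx":0,"ty":0.045,"tz":0,"rx":0,"ry":-0.143,"rz":0,"jaw":0.6}]' 
python3 - <<'E'
from h import *
grasp([617,115,38],181,-42,up=60)
save('wrist','w5')
save('scene','s2')
a=cv2.imread('pics/w5.png');b=cv2.imread('pics/s2.png')[60:300,200:440]
cv2.imwrite('pics/w5s.png',cv2.resize(np.hstack([a[100:384,130:400],cv2.resize(b,(284,284))]),None,fx=1.4,fy=1.4))
E
```

```text
t: 14.6
tcp_pos: [613.1, 114.4, 180.6]
tcp_rot: [3.133, 0.731, -3.131]
wrist_force: [0.7, -1.4, -2.1]
opening: 0.635
grip_force: 85.3
turn [ 0.004 -0.002 -0.005] shift m [0.0523 0.0006 0.086 ] n 2.0 q6 -1.34
```

View pics/w5s.png

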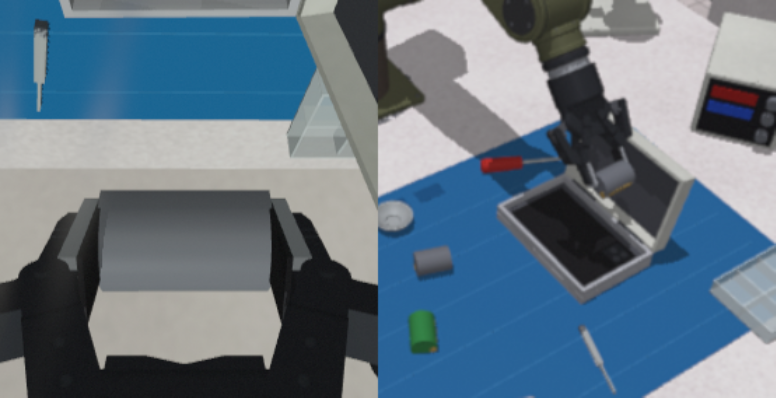

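The bar is held with its round back up and the orange edge low. I measure its height and position from the wrist depth before lowering.

```bash
python3 - <<'E'
from h import *
W,f=cloud('w5'); 
P=W[238:305,205:320].reshape(-1,3); p=robot.get_state()['tcp_pos']; print(p)
x=[ (round(float(np.nanmean(W[v,215:310,0])),1),round(float(np.nanmean(W[v,215:310,2])),1)) for v in range(232,316,6)]; print(x)
print(W[270,200:325:8,1].round())
A=np.array(x[1:-3]); # circle fit radius 20
from scipy.optimize import least_squares
s=least_squares(lambda q:np.hypot(A[:,0]-q[0],A[:,1]-q[1])-20,[A[:,0].mean(),A[:,1].min()-5]); print(s.x,s.cost)
E
```

```text
[608.17592567 117.90953122 174.15729873]
[(1345.8, -129.1), (597.7, 179.3), (596.8, 182.6), (596.5, 185.5), (596.4, 188.3), (597.0, 190.8), (597.5, 193.4), (598.6, 195.7), (599.9, 198.0), (601.7, 200.2), (603.9, 202.3), (606.9, 204.2), (611.4, 206.0), (1345.7, 90.9)]
[ 88.  91.  95.  98. 102. 105. 109. 112. 116. 120. 123. 127. 130. 134.
 137. 140.]
[616.39462628 186.63497673] 0.0254216474227971
```

```bash

python3 -m inch '[{"tx":0,"ty":0,"tz":0,"rx":0,"ry":0,"rz":0,"jaw":0.6},{"tx":0,"ty":0,"tz":0,"rx":0,"ry":0,"rz":0,"jaw":0.6},{"tx":0,"ty":0,"tz":0,"rx":0,"ry":0,"rz":0,"jaw":0.6}]'
cat >> h.py <<'E'
from scipy.optimize import least_squares
def held(fn,v0=232,v1=316):
    save('wrist',fn); W,f=cloud(fn); A=np.nanmedian(W[v0:v1:2,235:295],1); A=A[(A[:,2]>20)&(A[:,2]<400)&(np.abs(A[:,0]-np.load('pics/'+fn+'.npz')['p'][0])<60)]
    s=least_squares(lambda q:np.hypot(A[:,0]-q[0],A[:,2]-q[1])-20,[A[:,0].mean()+5,A[:,2].max()-20],loss='soft_l1')
    r=W[270]; ok=np.abs(r[:,2]-np.median(A[:,2]))<25; ok[:190]=0; ok[335:]=0
    print('tcp',robot.get_state()['tcp_pos'].round(1),robot.get_state()['tcp_rot'].round(3),'axis x,z',s.x.round(1),'cost',round(s.cost,2),'y',r[ok,1].min().round(1),r[ok,1].max().round(1))
    return s.x
E
python3 -c "
from h import *
held('w6')"
```

```text
t: 15.0
tcp_pos: [615.2, 112.2, 181.0]
tcp_rot: [3.135, 0.726, -3.131]
wrist_force: [-1.2, -1.2, -1.5]
opening: 0.636
grip_force: 85.3
tcp [615.1 112.1 180.9] [ 3.135  0.726 -3.131] axis x,z [618.5 187.1] cost 0.13 y 84.1 141.5
```

```bash

python3 -m inch '[{"tx":0.0254,"ty":0.0025,"tz":0.0286,"rx":0,"ry":0,"rz":0,"jaw":0.6},{"tx":0.0254,"ty":0,"tz":0.0286,"rx":0,"ry":0,"rz":0,"jaw":0.6},{"tx":0.0254,"ty":0,"tz":0.0286,"rx":0,"ry":0,"rz":0,"jaw":0.6},{"tx":0.0127,"ty":0,"tz":0.0143,"rx":0,"ry":0,"rz":0,"jaw":0.6},{"tx":0,"ty":0,"tz":0,"rx":0,"ry":0,"rz":0,"jaw":0.6}]'
python3 -m inch '[{"tx":0,"ty":0,"tz":0,"rx":0,"ry":0,"rz":0,"jaw":0.6},{"tx":0,"ty":0,"tz":0,"rx":0,"ry":0,"rz":0,"jaw":0.6},{"tx":0,"ty":0,"tz":0,"rx":0,"ry":0,"rz":0,"jaw":0.6}]'
python3 - <<'E'
from h import *
held('w7'); W,f=cloud('w7'); 
# tray rim points: height ~32
m=(abs(W[...,2]-32)<3)&(f.min(-1)>110); P=W[m]; print(len(P)); 
if len(P): print(np.percentile(P[:,0],[1,99]),np.percentile(P[:,1],[1,50,99]))
E
```

```text
t: 15.55
tcp_pos: [607.4, 122.8, 75.2]
tcp_rot: [-3.125, 0.67, -3.13]
wrist_force: [-0.4, 0.4, -1.5]
opening: 0.626
grip_force: 85.6
t: 15.85
tcp_pos: [608.7, 123.5, 78.7]
tcp_rot: [-3.126, 0.676, -3.13]
wrist_force: [0.1, 0.3, -1.8]
opening: 0.636
grip_force: 85.6
tcp [608.5 123.6  78.5] [-3.126  0.676 -3.129] axis x,z [612.4  84.7] cost 0.21 y 96.0 153.2
9098
[ 511.56536918 1347.04677884] [-457.21503349  141.17032474  222.60587441]
```

```bash
python3 - <<'E'
from h import *
print(robot.get_state()['q'].round(2))
p=robot.get_state()['tcp_pos']; goto(p+np.array([617-612.4,115-124.6,34+25-84.7]),R=Rt(181,-42))
E
```

```text
[ 0.16 -0.07  2.24 -0.35  0.32 -1.12]
turn [-0.019 -0.057 -0.004] shift m [ 0.0139 -0.0097  0.0221] n 0.6 q6 -1.12
```

q5 is at its 0.32 limit, so leaning towards the robot is not reachable this low. I'll raise, flip the tool half a turn and place leaning away from the robot instead.

```bash

python3 -m inch '[{"tx":-0.02,"ty":0,"tz":-0.023,"rx":0,"ry":0,"rz":0,"jaw":0.6},{"tx":-0.02,"ty":0,"tz":-0.023,"rx":0,"ry":0.1,"rz":0,"jaw":0.6},{"tx":-0.02,"ty":0,"tz":-0.023,"rx":0,"ry":0.12,"rz":0,"jaw":0.6},{"tx":-0.02,"ty":0,"tz":-0.023,"rx":0,"ry":0.12,"rz":0,"jaw":0.6},{"tx":-0.01,"ty":0,"tz":-0.02,"rx":0,"ry":0.12,"rz":0,"jaw":0.6}]'
python3 -m inch '[{"tx":0,"ty":0,"tz":0,"rx":0,"ry":0.12,"rz":0,"jaw":0.6},{"tx":0,"ty":0,"tz":0,"rx":0,"ry":0.1,"rz":0,"jaw":0.6},{"tx":0,"ty":0,"tz":0,"rx":0,"ry":0,"rz":0.14,"jaw":0.6},{"tx":0,"ty":0,"tz":0,"rx":0,"ry":0,"rz":0.14,"jaw":0.6},{"tx":0,"ty":0,"tz":0,"rx":0,"ry":0,"rz":0.14,"jaw":0.6}]'
python3 -c "
from h import *
goto([500,115,200],1);print(robot.get_state()['q'].round(2))"
```

```text
t: 16.4
tcp_pos: [626.8, 125.9, 224.7]
tcp_rot: [-3.13, 0.215, -3.136]
wrist_force: [1.6, -0.3, -1.5]
opening: 0.637
grip_force: 85.6
t: 16.9
tcp_pos: [626.0, 125.6, 220.3]
tcp_rot: [-3.129, 0.001, 2.719]
wrist_force: [0.2, 0.3, -0.8]
opening: 0.633
grip_force: 85.6
turn [-0.003  0.018  2.701] shift m [-0.1262  0.0084  0.0203] n 18.0 q6 -1.03
[ 0.12  0.11  1.68 -0.01  1.35 -1.03]
```

```bash

python3 -m inch '[{"tx":0,"ty":0,"tz":0,"rx":0,"ry":0,"rz":0.145,"jaw":0.6},{"tx":0,"ty":0,"tz":0,"rx":0,"ry":0,"rz":0.145,"jaw":0.6},{"tx":0,"ty":0,"tz":0,"rx":0,"ry":0,"rz":0.145,"jaw":0.6},{"tx":0,"ty":0,"tz":0,"rx":0,"ry":0,"rz":0.145,"jaw":0.6},{"tx":0,"ty":0,"tz":0,"rx":0,"ry":0,"rz":0.145,"jaw":0.6}]'
python3 -m inch '[{"tx":0,"ty":0,"tz":0,"rx":0,"ry":0,"rz":0.145,"jaw":0.6},{"tx":0,"ty":0,"tz":0,"rx":0,"ry":0,"rz":0.145,"jaw":0.6},{"tx":0,"ty":0,"tz":0,"rx":0,"ry":0,"rz":0.145,"jaw":0.6},{"tx":0,"ty":0,"tz":0,"rx":0,"ry":0,"rz":0.145,"jaw":0.6},{"tx":0,"ty":0,"tz":0,"rx":0,"ry":0,"rz":0.145,"jaw":0.6}]'
python3 -m inch '[{"tx":0,"ty":0,"tz":0,"rx":0,"ry":0,"rz":0.145,"jaw":0.6},{"tx":0,"ty":0,"tz":0,"rx":0,"ry":0,"rz":0.145,"jaw":0.6},{"tx":0,"ty":0,"tz":0,"rx":0,"ry":0,"rz":0.145,"jaw":0.6},{"tx":0,"ty":0,"tz":0,"rx":0,"ry":0,"rz":0.145,"jaw":0.6},{"tx":0,"ty":0,"tz":0,"rx":0,"ry":0,"rz":0.145,"jaw":0.6}]'
python3 -m inch '[{"tx":0,"ty":0,"tz":0,"rx":0,"ry":0,"rz":0.145,"jaw":0.6},{"tx":-0.031,"ty":0.002,"tz":0,"rx":0,"ry":0,"rz":0.145,"jaw":0.6},{"tx":-0.031,"ty":0.002,"tz":0,"rx":0,"ry":0,"rz":0.145,"jaw":0.6},{"tx":-0.031,"ty":0.002,"tz":0,"rx":0,"ry":0,"rz":0.09,"jaw":0.6},{"tx":-0.031,"ty":0.002,"tz":0,"rx":0,"ry":0,"rz":0,"jaw":0.6}]'
python3 -m inch '[{"tx":0,"ty":0,"tz":0,"rx":0,"ry":-0.14,"rz":0,"jaw":0.6},{"tx":0,"ty":0,"tz":0,"rx":0,"ry":-0.14,"rz":0,"jaw":0.6},{"tx":0,"ty":0,"tz":0,"rx":0,"ry":-0.14,"rz":0,"jaw":0.6},{"tx":0,"ty":0,"tz":0,"rx":0,"ry":-0.14,"rz":0,"jaw":0.6},{"tx":0,"ty":0,"tz":0,"rx":0,"ry":-0.14,"rz":0,"jaw":0.6}]'
python3 -m inch '[{"tx":0,"ty":0,"tz":0,"rx":0,"ry":-0.03,"rz":0,"jaw":0.6},{"tx":0,"ty":0,"tz":0,"rx":0,"ry":0,"rz":0,"jaw":0.6},{"tx":0,"ty":0,"tz":0,"rx":0,"ry":0,"rz":0,"jaw":0.6}]'
python3 - <<'E'
from h import *
x=held('w8'); p=robot.get_state()['tcp_pos']; print(robot.get_state()['q'].round(2))
goto(p+[493-x[0],0,70-x[1]],R=Rt(1,-42))
E
```

```text
t: 17.4
tcp_pos: [625.8, 125.6, 220.5]
tcp_rot: [-3.133, 0.009, 1.994]
wrist_force: [-0.2, -0.3, -1.6]
opening: 0.632
grip_force: 85.6
t: 17.9
tcp_pos: [625.7, 125.6, 220.5]
tcp_rot: [-3.141, 0.013, 1.269]
wrist_force: [0.4, -0.5, -1.7]
opening: 0.638
grip_force: 85.6
t: 18.4
tcp_pos: [625.8, 125.6, 220.5]
tcp_rot: [3.133, 0.01, 0.544]
wrist_force: [-0.9, 0.6, -1.4]
opening: 0.636
grip_force: 85.6
t: 18.9
tcp_pos: [506.0, 92.9, 221.5]
tcp_rot: [3.13, 0.005, 0.023]
wrist_force: [-0.7, -0.0, -0.8]
opening: 0.639
grip_force: 85.6
t: 19.4
tcp_pos: [508.0, 93.4, 222.3]
tcp_rot: [3.126, 0.707, 0.015]
wrist_force: [-0.2, 0.7, -1.1]
opening: 0.637
grip_force: 85.6
t: 19.7
tcp_pos: [506.8, 93.5, 221.7]
tcp_rot: [3.125, 0.733, 0.014]
wrist_force: [0.1, 0.2, -0.6]
opening: 0.634
grip_force: 85.6
tcp [506.7  93.5 222.2] [3.125 0.733 0.014] axis x,z [539.2 243.9] cost 105.37 y 66.6 123.9
[0.07 0.28 1.6  0.02 1.99 1.62]
turn [ 0.014 -0.    -0.003] shift m [ 0.082  -0.0008  0.1601] n 3.6 q6 1.62
```

```bash
python3 - <<'E'
from h import *
p=robot.get_state()['tcp_pos']; goto(p+[-10,18.7,-138],R=Rt(1,-42))
W,f=cloud('w8'); m=(f.min(-1)>90)&(W[...,2]>25)&(W[...,2]<39)&(W[...,0]>380)&(W[...,0]<720)&(W[...,1]>20)&(W[...,1]<230); P=W[m]; print(len(P),np.percentile(P,[1,50,99],axis=0).round())
for x in (450,500,550,600,650):
    q=P[abs(P[:,0]-x)<6]; 
    if len(q): print(x,len(q),np.percentile(q[:,1],[1,99]).round(1))
W,f=cloud('top1'); m=(f.min(-1)>100)&(W[...,2]>24)&(W[...,2]<39)&(W[...,0]>430)&(W[...,0]<680)&(W[...,1]>30)&(W[...,1]<200); P=W[m]; print(len(P),np.percentile(P,[1,50,99],axis=0).round())
E
```

```text
turn [ 0.014 -0.    -0.003] shift m [ 0.0852 -0.0189  0.109 ] n 2.8 q6 1.62
4455 [[446.  38.  25.]
 [474. 180.  34.]
 [527. 206.  39.]]
450 1653 [ 39.2 203.3]
500 487 [ 38.8 206. ]
1156 [[443.  40.  26.]
 [557. 182.  33.]
 [668. 200.  39.]]
```

```bash

python3 -m inch '[{"tx":0.017,"ty":-0.0038,"tz":0.0218,"rx":0.014,"ry":0,"rz":0,"jaw":0.6},{"tx":0.017,"ty":-0.0038,"tz":0.0218,"rx":0,"ry":0,"rz":0,"jaw":0.6},{"tx":0.017,"ty":-0.0038,"tz":0.0218,"rx":0,"ry":0,"rz":0,"jaw":0.6},{"tx":0.017,"ty":-0.0038,"tz":0.0218,"rx":0,"ry":0,"rz":0,"jaw":0.6},{"tx":0.017,"ty":-0.0037,"tz":0.0218,"rx":0,"ry":0,"rz":0,"jaw":0.6}]'
python3 -m inch '[{"tx":0,"ty":0,"tz":0,"rx":0,"ry":0,"rz":0,"jaw":0.6},{"tx":0,"ty":0,"tz":0,"rx":0,"ry":0,"rz":0,"jaw":0.6},{"tx":0,"ty":0,"tz":0,"rx":0,"ry":0,"rz":0,"jaw":0.6}]'
python3 - <<'E'
from h import *
save('wrist','w9'); W,f=cloud('w9'); print(robot.get_state()['tcp_pos'],robot.get_state()['q'].round(2))
print([tuple(np.nanmedian(W[v,235:295],0).round(1)) for v in range(226,310,8)])
E
```

```text
t: 20.25
tcp_pos: [496.5, 111.9, 83.8]
tcp_rot: [3.14, 0.732, 0.014]
wrist_force: [0.7, -0.6, -1.3]
opening: 0.636
grip_force: 85.6
t: 20.55
tcp_pos: [497.6, 111.6, 85.5]
tcp_rot: [3.139, 0.732, 0.014]
wrist_force: [-0.9, -0.0, -0.7]
opening: 0.636
grip_force: 85.6
[497.69670368 111.63959167  85.47053211] [0.09 0.41 1.69 0.05 1.77 1.64]
[(np.float64(357.4), np.float64(107.2), np.float64(10.3)), (np.float64(357.6), np.float64(107.3), np.float64(18.9)), (np.float64(516.2), np.float64(111.4), np.float64(86.4)), (np.float64(516.9), np.float64(111.5), np.float64(90.4)), (np.float64(516.6), np.float64(111.7), np.float64(94.0)), (np.float64(515.9), np.float64(112.0), np.float64(97.4)), (np.float64(514.6), np.float64(111.3), np.float64(100.6)), (np.float64(512.9), np.float64(111.5), np.float64(103.6)), (np.float64(510.2), np.float64(111.4), np.float64(106.5)), (np.float64(506.3), np.float64(111.4), np.float64(109.1)), (np.float64(499.5), np.float64(111.0), np.float64(111.4))]
```

```bash

python3 -m inch '[{"tx":0.013,"ty":-0.0015,"tz":0.017,"rx":0,"ry":0,"rz":0,"jaw":0.6},{"tx":0.013,"ty":0,"tz":0.017,"rx":0,"ry":0,"rz":0,"jaw":0.6},{"tx":0.009,"ty":0,"tz":0.011,"rx":0,"ry":0,"rz":0,"jaw":0.6},{"tx":0,"ty":0,"tz":0,"rx":0,"ry":0,"rz":0,"jaw":0.6},{"tx":0,"ty":0,"tz":0,"rx":0,"ry":0,"rz":0,"jaw":0.6}]'
python3 - <<'E'
from h import *
save('wrist','w10'); W,f=cloud('w10'); print(robot.get_state()['tcp_pos'],robot.get_state()['q'].round(2))
print([tuple(np.nanmedian(W[v,235:295],0).round(1)) for v in range(242,310,8)])
E
```

```text
t: 21.1
tcp_pos: [492.7, 112.9, 27.3]
tcp_rot: [3.139, 0.735, 0.014]
wrist_force: [0.9, 0.1, 0.7]
opening: 0.634
grip_force: 85.7
[492.68866669 112.89152291  27.27995379] [0.09 0.49 1.71 0.05 1.68 1.63]
[(np.float64(511.1), np.float64(112.7), np.float64(28.0)), (np.float64(511.9), np.float64(112.7), np.float64(32.1)), (np.float64(511.5), np.float64(112.7), np.float64(35.6)), (np.float64(511.3), np.float64(112.7), np.float64(39.2)), (np.float64(509.9), np.float64(112.7), np.float64(42.3)), (np.float64(507.9), np.float64(112.5), np.float64(45.3)), (np.float64(505.2), np.float64(112.7), np.float64(48.2)), (np.float64(501.5), np.float64(112.6), np.float64(50.8)), (np.float64(494.8), np.float64(112.5), np.float64(53.1))]
```

```bash

python3 -m inch '[{"tx":0,"ty":0,"tz":0,"rx":0,"ry":0,"rz":0,"jaw":0.25},{"tx":0,"ty":0,"tz":0,"rx":0,"ry":0,"rz":0,"jaw":0.1},{"tx":0,"ty":0,"tz":0,"rx":0,"ry":0,"rz":0,"jaw":0.1},{"tx":0,"ty":0,"tz":0,"rx":0,"ry":0,"rz":0,"jaw":0.1},{"tx":-0.013,"ty":0,"tz":-0.02,"rx":0,"ry":0,"rz":0,"jaw":0.1}]'
python3 -m inch '[{"tx":-0.02,"ty":0,"tz":-0.03,"rx":0,"ry":0,"rz":0,"jaw":0},{"tx":-0.02,"ty":0,"tz":-0.03,"rx":0,"ry":0,"rz":0,"jaw":0},{"tx":-0.02,"ty":0,"tz":-0.03,"rx":0,"ry":0,"rz":0,"jaw":0},{"tx":-0.02,"ty":0,"tz":-0.03,"rx":0,"ry":0,"rz":0,"jaw":0},{"tx":0,"ty":0,"tz":0,"rx":0,"ry":0,"rz":0,"jaw":0}]'
python3 - <<'E'
from h import *
save('wrist','w11',s=1); print(robot.get_state()['tcp_pos'])
E
```

```text
t: 21.65
tcp_pos: [493.0, 112.8, 47.4]
tcp_rot: [3.138, 0.743, 0.013]
wrist_force: [0.6, -0.2, 0.3]
opening: 0.902
grip_force: 0.0
t: 22.15
tcp_pos: [520.1, 113.9, 198.2]
tcp_rot: [3.14, 0.726, 0.014]
wrist_force: [0.7, 0.4, 0.7]
opening: 0.999
grip_force: 0.0
[518.82202298 113.79449772 195.43368319]
```

View pics/w11.png

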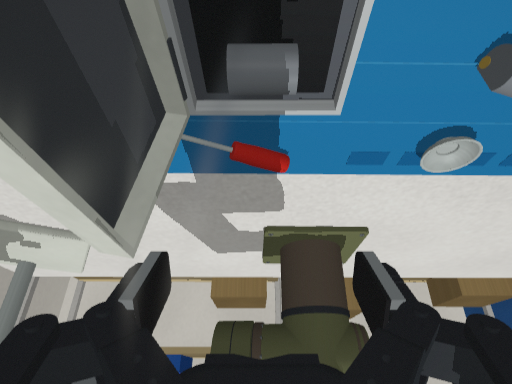

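The first bar lies flat side down in the tray at (263,72). I check its pose and the other two bars with the top camera.

```bash
cat > find.py <<'E'
from h import *
import sys
def find(fn):
    W,f=cloud(fn);f=f.astype(int);Z=W[...,2]
    ok=(Z>10)&(Z<56)&(f[...,1]<f[...,0]*1.3)&(f[...,1]>20)&(f.max(-1)<125); ok[:,:140]=0; ok[:,365:]=0; ok[:105]=0; ok[210:]=0
    n,l,st,_=cv2.connectedComponentsWithStats(ok.astype(np.uint8))
    for i in range(1,n):
        if st[i,4]>100:
            P=W[l==i]; r=cv2.minAreaRect(P[:,:2].astype(np.float32)); print(st[i],[np.round(a,1) for a in r],'z',np.nanpercentile(P[:,2],98).round(1),f[l==i].mean(0).round())
E
python3 - <<'E'
from find import *
save('top','top2'); find('top2')
W,f=cloud('w11'); P=W[46:94,228:296].reshape(-1,3); P=P[P[:,2]>40]; print(np.percentile(P,[1,50,99],axis=0).round(1))
goto([490,-115,250],163)
E
```

```text
[ 152  119   55   87 2658] [array([553.2, 117.2]), array([218.6, 135. ]), np.float64(2.2)] z 50.3 [42. 46. 52.]
[331 176  26  22 242] [array([ 502.8, -296.8]), array([55.7, 29.1]), np.float64(58.6)] z 41.8 [85. 87. 98.]
[260 183  23  12 122] [array([ 491.3, -116.7]), array([53.7, 17.7]), np.float64(76.8)] z 43.0 [ 84.  95. 109.]
[[487.   88.1  40.3]
 [504.4 114.1  48.7]
 [513.9 140.5  51.6]]
turn [-1.021  0.163 -2.657] shift m [-0.0405 -0.2267 -0.0567] n 19.0 q6 1.65
```

```bash

python3 -m inch '[{"tx":0,"ty":0.04,"tz":-0.01,"rx":0,"ry":0.145,"rz":0,"jaw":0},{"tx":0,"ty":0.04,"tz":-0.01,"rx":0,"ry":0.145,"rz":0,"jaw":0},{"tx":0,"ty":0.045,"tz":-0.01,"rx":0,"ry":0.145,"rz":0,"jaw":0},{"tx":0,"ty":0.045,"tz":-0.01,"rx":0,"ry":0.145,"rz":0,"jaw":0},{"tx":0,"ty":0.045,"tz":-0.01,"rx":0,"ry":0.146,"rz":0,"jaw":0}]'
python3 -m inch '[{"tx":0,"ty":0,"tz":0,"rx":0,"ry":0,"rz":-0.1415,"jaw":0},{"tx":0,"ty":0,"tz":0,"rx":0,"ry":0,"rz":-0.1415,"jaw":0},{"tx":0,"ty":0,"tz":0,"rx":0,"ry":0,"rz":-0.1415,"jaw":0},{"tx":0,"ty":0,"tz":0,"rx":0,"ry":0,"rz":-0.1415,"jaw":0},{"tx":0,"ty":0,"tz":0,"rx":0,"ry":0,"rz":-0.1415,"jaw":0}]'
python3 -m inch '[{"tx":0,"ty":0,"tz":0,"rx":0,"ry":0,"rz":-0.1415,"jaw":0},{"tx":0,"ty":0,"tz":0,"rx":0,"ry":0,"rz":-0.1415,"jaw":0},{"tx":0,"ty":0,"tz":0,"rx":0,"ry":0,"rz":-0.1415,"jaw":0},{"tx":0,"ty":0,"tz":0,"rx":0,"ry":0,"rz":-0.1415,"jaw":0},{"tx":0,"ty":0,"tz":0,"rx":0,"ry":0,"rz":-0.1415,"jaw":0}]'
python3 -m inch '[{"tx":0,"ty":0,"tz":0,"rx":0,"ry":0,"rz":-0.1415,"jaw":0},{"tx":0,"ty":0,"tz":0,"rx":0,"ry":0,"rz":-0.1415,"jaw":0},{"tx":0,"ty":0,"tz":0,"rx":0,"ry":0,"rz":-0.1415,"jaw":0},{"tx":0,"ty":0,"tz":0,"rx":0,"ry":0,"rz":-0.1415,"jaw":0},{"tx":0,"ty":0,"tz":0,"rx":0,"ry":0,"rz":-0.1415,"jaw":0}]'
python3 -m inch '[{"tx":0,"ty":0,"tz":0,"rx":0,"ry":0,"rz":-0.1415,"jaw":0},{"tx":0,"ty":0,"tz":0,"rx":0,"ry":0,"rz":-0.1415,"jaw":0},{"tx":0,"ty":0,"tz":0,"rx":0,"ry":0,"rz":-0.1415,"jaw":0},{"tx":0,"ty":0,"tz":0,"rx":0,"ry":0,"rz":-0.1415,"jaw":0},{"tx":0,"ty":0,"tz":0,"rx":0,"ry":0,"rz":-0.1415,"jaw":0}]'
python3 -m inch '[{"tx":0,"ty":0,"tz":0,"rx":0,"ry":0.146,"rz":0,"jaw":0},{"tx":0,"ty":0,"tz":0,"rx":0,"ry":0.146,"rz":0,"jaw":0},{"tx":0,"ty":0,"tz":0,"rx":0,"ry":0.147,"rz":0,"jaw":0},{"tx":0,"ty":0,"tz":0,"rx":0,"ry":0.147,"rz":0,"jaw":0},{"tx":0,"ty":0,"tz":0,"rx":0,"ry":0.147,"rz":0,"jaw":0}]'
python3 -m inch '[{"tx":0,"ty":0,"tz":0,"rx":0,"ry":0,"rz":0,"jaw":0},{"tx":0,"ty":0,"tz":0,"rx":0,"ry":0,"rz":0,"jaw":0}]'
python3 - <<'E'
from h import *
grasp([485.5,-115,28],162.7,42); print(robot.get_state()['q'].round(2))
E
```

```text
t: 22.75
tcp_pos: [541.0, -102.3, 236.0]
tcp_rot: [3.139, 0.006, 0.016]
wrist_force: [-0.9, -0.5, 0.1]
opening: 1.003
grip_force: 0.0
t: 23.25
tcp_pos: [540.2, -100.7, 234.4]
tcp_rot: [-3.133, 0.011, 0.728]
wrist_force: [-0.9, -0.2, -0.6]
opening: 1.002
grip_force: 0.0
t: 23.75
tcp_pos: [540.3, -100.6, 234.3]
tcp_rot: [-3.127, 0.003, 1.436]
wrist_force: [0.4, 0.0, 0.4]
opening: 0.998
grip_force: 0.0
t: 24.25
tcp_pos: [540.2, -100.6, 234.3]
tcp_rot: [-3.129, -0.007, 2.144]
wrist_force: [0.7, 0.0, -0.4]
opening: 0.998
grip_force: 0.0
t: 24.75
tcp_pos: [540.3, -100.6, 234.3]
tcp_rot: [-3.137, -0.014, 2.851]
wrist_force: [-0.8, 0.2, 1.1]
opening: 1.0
grip_force: 0.0
t: 25.25
tcp_pos: [541.1, -100.9, 235.6]
tcp_rot: [-3.135, -0.751, 2.841]
wrist_force: [-0.6, -0.3, -0.6]
opening: 1.002
grip_force: 0.0
t: 25.45
tcp_pos: [540.7, -100.8, 234.4]
tcp_rot: [-3.135, -0.745, 2.841]
wrist_force: [-0.2, 0.0, 1.3]
opening: 1.0
grip_force: 0.0
turn [-0.007 -0.012  0.001] shift m [-0.102  -0.03    0.2078] n 4.7 q6 -1.56
[-0.28  0.35  1.5   0.01  2.04 -1.56]
```

```bash

python3 -m inch '[{"tx":-0.013,"ty":-0.006,"tz":0.026,"rx":-0.007,"ry":-0.012,"rz":0,"jaw":0},{"tx":-0.013,"ty":-0.006,"tz":0.026,"rx":0,"ry":0,"rz":0,"jaw":0},{"tx":-0.013,"ty":-0.006,"tz":0.026,"rx":0,"ry":0,"rz":0,"jaw":0},{"tx":-0.013,"ty":-0.006,"tz":0.026,"rx":0,"ry":0,"rz":0,"jaw":0},{"tx":-0.013,"ty":-0.006,"tz":0.026,"rx":0,"ry":0,"rz":0,"jaw":0}]'
python3 -c "
from h import *
save('wrist','w12')
grasp([485.5,-115,28],162.7,42)"
```

```text
t: 25.95
tcp_pos: [495.2, -118.2, 97.7]
tcp_rot: [3.141, -0.725, 2.841]
wrist_force: [-1.0, -0.4, -0.9]
opening: 0.999
grip_force: 0.0
turn [-0.001 -0.     0.001] shift m [-0.0387  0.0009  0.0747] n 1.7 q6 -1.6
```

View pics/w12.png

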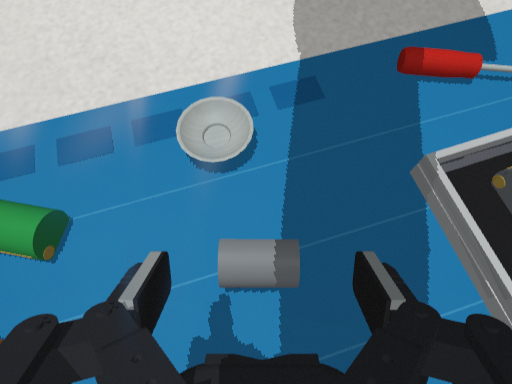

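The bar is centred between the fingers at (259,263).

```bash

python3 -m inch '[{"tx":-0.013,"ty":0.0009,"tz":0.025,"rx":0,"ry":0,"rz":0,"jaw":0},{"tx":-0.013,"ty":0,"tz":0.025,"rx":0,"ry":0,"rz":0,"jaw":0},{"tx":-0.013,"ty":0,"tz":0.025,"rx":0,"ry":0,"rz":0,"jaw":0},{"tx":0,"ty":0,"tz":0,"rx":0,"ry":0,"rz":0,"jaw":0},{"tx":0,"ty":0,"tz":0,"rx":0,"ry":0,"rz":0,"jaw":0}]'
python3 -m inch '[{"tx":0,"ty":0,"tz":0,"rx":0,"ry":0,"rz":0,"jaw":0.6},{"tx":0,"ty":0,"tz":0,"rx":0,"ry":0,"rz":0,"jaw":0.6},{"tx":0,"ty":0,"tz":0,"rx":0,"ry":0,"rz":0,"jaw":0.6},{"tx":0,"ty":0,"tz":0,"rx":0,"ry":0,"rz":0,"jaw":0.6},{"tx":0,"ty":0,"tz":0,"rx":0,"ry":0,"rz":0,"jaw":0.6}]' 80
python3 -m inch '[{"tx":0.018,"ty":0,"tz":-0.02,"rx":0,"ry":0,"rz":0,"jaw":0.6},{"tx":0.024,"ty":0,"tz":-0.027,"rx":0,"ry":0,"rz":0,"jaw":0.6},{"tx":0.024,"ty":0,"tz":-0.027,"rx":0,"ry":0,"rz":0,"jaw":0.6},{"tx":0.024,"ty":0,"tz":-0.027,"rx":0,"ry":0,"rz":0,"jaw":0.6},{"tx":0.024,"ty":0,"tz":-0.027,"rx":0,"ry":0,"rz":0,"jaw":0.6}]'
python3 -m inch '[{"tx":0,"ty":0,"tz":0,"rx":0,"ry":-0.146,"rz":0,"jaw":0.6},{"tx":0,"ty":0,"tz":0,"rx":0,"ry":-0.146,"rz":0,"jaw":0.6},{"tx":0,"ty":0,"tz":0,"rx":0,"ry":-0.147,"rz":0,"jaw":0.6},{"tx":0,"ty":0,"tz":0,"rx":0,"ry":-0.147,"rz":0,"jaw":0.6},{"tx":0,"ty":0,"tz":0,"rx":0,"ry":-0.147,"rz":0,"jaw":0.6}]'
python3 - <<'E'
from h import *
goto([565,113,230],1);goto([565,113,230],162.7); print(robot.get_state()['q'].round(2))
E
```

```text
t: 26.5
tcp_pos: [476.3, -111.2, 16.8]
tcp_rot: [3.141, -0.728, 2.841]
wrist_force: [0.3, 0.5, -0.2]
opening: 1.004
grip_force: 0.0
t: 27.0
tcp_pos: [477.9, -112.1, 17.4]
tcp_rot: [-3.141, -0.726, 2.84]
wrist_force: [2.4, -0.9, 6.2]
opening: 0.636
grip_force: 85.1
t: 27.5
tcp_pos: [476.3, -111.3, 188.0]
tcp_rot: [3.141, -0.729, 2.841]
wrist_force: [-0.1, -0.4, -1.6]
opening: 0.637
grip_force: 84.5
t: 28.0
tcp_pos: [476.8, -111.5, 187.7]
tcp_rot: [3.141, 0.011, 2.841]
wrist_force: [-0.3, 0.8, -1.2]
opening: 0.635
grip_force: 84.4
turn [1.500e-02 2.000e-03 2.823e+00] shift m [ 0.0921 -0.2229 -0.0423] n 18.8 q6 -1.61
turn [0.    0.011 0.001] shift m [-0.0174  0.2406 -0.0423] n 4.9 q6 -1.61
[-0.34 -0.22  2.05  0.    1.29 -1.61]
```

```bash

python3 -m inch '[{"tx":-0.003,"ty":0.02,"tz":-0.021,"rx":0,"ry":0,"rz":0,"jaw":0.6},{"tx":-0.003,"ty":0.044,"tz":-0.021,"rx":0,"ry":0,"rz":0,"jaw":0.6},{"tx":-0.003,"ty":0.044,"tz":0,"rx":0,"ry":0,"rz":0,"jaw":0.6},{"tx":-0.003,"ty":0.044,"tz":0,"rx":0,"ry":0,"rz":0,"jaw":0.6},{"tx":-0.003,"ty":0.044,"tz":0,"rx":0,"ry":0,"rz":0,"jaw":0.6}]'
python3 -m inch '[{"tx":-0.003,"ty":0.044,"tz":0,"rx":0,"ry":0,"rz":0,"jaw":0.6},{"tx":0,"ty":0,"tz":0,"rx":0,"ry":0,"rz":0.1415,"jaw":0.6},{"tx":0,"ty":0,"tz":0,"rx":0,"ry":0,"rz":0.1415,"jaw":0.6},{"tx":0,"ty":0,"tz":0,"rx":0,"ry":0,"rz":0.1415,"jaw":0.6},{"tx":0,"ty":0,"tz":0,"rx":0,"ry":0,"rz":0.1415,"jaw":0.6}]'
python3 -m inch '[{"tx":0,"ty":0,"tz":0,"rx":0,"ry":0,"rz":0.1415,"jaw":0.6},{"tx":0,"ty":0,"tz":0,"rx":0,"ry":0,"rz":0.1415,"jaw":0.6},{"tx":0,"ty":0,"tz":0,"rx":0,"ry":0,"rz":0.1415,"jaw":0.6},{"tx":0,"ty":0,"tz":0,"rx":0,"ry":0,"rz":0.1415,"jaw":0.6},{"tx":0,"ty":0,"tz":0,"rx":0,"ry":0,"rz":0.1415,"jaw":0.6}]'
python3 -m inch '[{"tx":0,"ty":0,"tz":0,"rx":0,"ry":0,"rz":0.1415,"jaw":0.6},{"tx":0,"ty":0,"tz":0,"rx":0,"ry":0,"rz":0.1415,"jaw":0.6},{"tx":0,"ty":0,"tz":0,"rx":0,"ry":0,"rz":0.1415,"jaw":0.6},{"tx":0,"ty":0,"tz":0,"rx":0,"ry":0,"rz":0.1415,"jaw":0.6},{"tx":0,"ty":0,"tz":0,"rx":0,"ry":0,"rz":0.1415,"jaw":0.6}]'
python3 -m inch '[{"tx":0,"ty":0,"tz":0,"rx":0,"ry":0,"rz":0.1415,"jaw":0.6},{"tx":0,"ty":0,"tz":0,"rx":0,"ry":0,"rz":0.1415,"jaw":0.6},{"tx":0,"ty":0,"tz":0,"rx":0,"ry":0,"rz":0.1415,"jaw":0.6},{"tx":0,"ty":0,"tz":0,"rx":0,"ry":0,"rz":0.1415,"jaw":0.6},{"tx":0,"ty":0,"tz":0,"rx":0,"ry":0,"rz":0.1415,"jaw":0.6}]'
python3 -m inch '[{"tx":0,"ty":0,"tz":0,"rx":0,"ry":-0.146,"rz":0.1415,"jaw":0.6},{"tx":0,"ty":0,"tz":0,"rx":0,"ry":-0.146,"rz":0,"jaw":0.6},{"tx":0,"ty":0,"tz":0,"rx":0,"ry":-0.147,"rz":0,"jaw":0.6},{"tx":0,"ty":0,"tz":0,"rx":0,"ry":-0.147,"rz":0,"jaw":0.6},{"tx":0,"ty":0,"tz":0,"rx":0,"ry":-0.147,"rz":0,"jaw":0.6}]'
python3 -m inch '[{"tx":0,"ty":0,"tz":0,"rx":0,"ry":0,"rz":0,"jaw":0.6},{"tx":0,"ty":0,"tz":0,"rx":0,"ry":0,"rz":0,"jaw":0.6},{"tx":0,"ty":0,"tz":0,"rx":0,"ry":0,"rz":0,"jaw":0.6}]'
cat >> h.py <<'E'
def held2(fn,tx,ty,tz):
    save('wrist',fn); W,f=cloud(fn); s=robot.get_state(); p=s['tcp_pos']
    A=np.nanmedian(W[180:316:2,235:295],1); A=A[np.hypot(A[:,0]-p[0],A[:,2]-p[2])<50]
    q=least_squares(lambda q:np.hypot(A[:,0]-q[0],A[:,2]-q[1])-20,[p[0],p[2]+5],loss='soft_l1')
    print('tcp',p.round(1),s['tcp_rot'].round(3),'q5',s['q'][4].round(2),'axis',q.x.round(1),'cost',round(q.cost,2),len(A),'xmax',A[:,0].max().round(1),'zmax',A[:,2].max().round(1))
    goto(p+[tx-q.x[0],ty-p[1],tz-q.x[1]],R=Rt(1,-42))
E
python3 -c "
from h import *
held2('w13',555,113.5,80)"
```

```text
t: 28.5
tcp_pos: [548.8, 73.1, 229.2]
tcp_rot: [3.141, 0.004, 2.84]
wrist_force: [0.3, -0.1, -1.8]
opening: 0.635
grip_force: 85.1
t: 29.0
tcp_pos: [564.2, 112.8, 228.4]
tcp_rot: [3.14, 0.002, 2.269]
wrist_force: [0.0, 0.2, -2.9]
opening: 0.637
grip_force: 85.3
t: 29.5
tcp_pos: [564.2, 112.6, 228.5]
tcp_rot: [3.139, 0.0, 1.561]
wrist_force: [0.0, 0.4, -2.2]
opening: 0.635
grip_force: 85.3
t: 30.0
tcp_pos: [564.2, 112.6, 228.5]
tcp_rot: [3.14, -0.001, 0.854]
wrist_force: [0.1, 0.6, -1.5]
opening: 0.636
grip_force: 85.3
t: 30.5
tcp_pos: [564.2, 112.5, 228.5]
tcp_rot: [3.141, -0.002, 0.146]
wrist_force: [0.1, 0.0, -1.5]
opening: 0.639
grip_force: 85.3
t: 31.0
tcp_pos: [565.3, 112.6, 229.6]
tcp_rot: [3.134, 0.695, 0.043]
wrist_force: [-0.2, -0.2, -2.2]
opening: 0.637
grip_force: 85.4
t: 31.3
tcp_pos: [564.4, 112.7, 230.0]
tcp_rot: [3.134, 0.688, 0.043]
wrist_force: [-0.5, -0.1, -1.7]
opening: 0.64
grip_force: 85.4
tcp [564.4 112.7 230.5] [3.134 0.687 0.043] q5 1.99 axis [567.3 236.3] cost 0.14 37 xmax 587.5 zmax 256.3
turn [ 0.025 -0.046  0.019] shift m [ 0.0954 -0.001   0.1244] n 3.1 q6 1.62
```

```bash

python3 -m inch '[{"tx":0.019,"ty":-0.001,"tz":0.025,"rx":0.025,"ry":-0.046,"rz":0.019,"jaw":0.6},{"tx":0.019,"ty":0,"tz":0.025,"rx":0,"ry":0,"rz":0,"jaw":0.6},{"tx":0.019,"ty":0,"tz":0.025,"rx":0,"ry":0,"rz":0,"jaw":0.6},{"tx":0.019,"ty":0,"tz":0.025,"rx":0,"ry":0,"rz":0,"jaw":0.6},{"tx":0.019,"ty":0,"tz":0.024,"rx":0,"ry":0,"rz":0,"jaw":0.6}]'
python3 -m inch '[{"tx":0,"ty":0,"tz":0,"rx":0,"ry":0,"rz":0,"jaw":0.6},{"tx":0,"ty":0,"tz":0,"rx":0,"ry":0,"rz":0,"jaw":0.6},{"tx":0,"ty":0,"tz":0,"rx":0,"ry":0,"rz":0,"jaw":0.6}]'
python3 -c "
from h import *
held2('w14',555,113.5,34)"
```

```text
t: 31.85
tcp_pos: [553.0, 113.3, 73.9]
tcp_rot: [-3.141, 0.733, 0.018]
wrist_force: [0.4, 0.4, -1.9]
opening: 0.636
grip_force: 85.4
t: 32.15
tcp_pos: [554.4, 113.3, 75.8]
tcp_rot: [-3.141, 0.733, 0.018]
wrist_force: [0.4, -0.9, -2.1]
opening: 0.641
grip_force: 85.3
tcp [554.5 113.3  75.8] [-3.141  0.732  0.018] q5 1.8 axis [557.5  82. ] cost 0.06 37 xmax 577.6 zmax 102.0
turn [-0.001 -0.001  0.   ] shift m [ 0.0302 -0.0003  0.0373] n 1.0 q6 1.63
```

```bash

python3 -m inch '[{"tx":0.013,"ty":0,"tz":0.016,"rx":0,"ry":0,"rz":0,"jaw":0.6},{"tx":0.012,"ty":0,"tz":0.015,"rx":0,"ry":0,"rz":0,"jaw":0.6},{"tx":0.005,"ty":0,"tz":0.006,"rx":0,"ry":0,"rz":0,"jaw":0.6},{"tx":0,"ty":0,"tz":0,"rx":0,"ry":0,"rz":0,"jaw":0.6},{"tx":0,"ty":0,"tz":0,"rx":0,"ry":0,"rz":0,"jaw":0.6}]'
python3 -m inch '[{"tx":0,"ty":0,"tz":0,"rx":0,"ry":0,"rz":0,"jaw":0.25},{"tx":0,"ty":0,"tz":0,"rx":0,"ry":0,"rz":0,"jaw":0.1},{"tx":0,"ty":0,"tz":0,"rx":0,"ry":0,"rz":0,"jaw":0.1},{"tx":0,"ty":0,"tz":0,"rx":0,"ry":0,"rz":0,"jaw":0.1},{"tx":-0.013,"ty":0,"tz":-0.02,"rx":0,"ry":0,"rz":0,"jaw":0.1}]'
python3 -m inch '[{"tx":-0.02,"ty":0,"tz":-0.03,"rx":0,"ry":0,"rz":0,"jaw":0},{"tx":-0.02,"ty":0,"tz":-0.03,"rx":0,"ry":0,"rz":0,"jaw":0},{"tx":-0.02,"ty":0,"tz":-0.03,"rx":0,"ry":0,"rz":0,"jaw":0},{"tx":-0.02,"ty":0,"tz":-0.03,"rx":0,"ry":0,"rz":0,"jaw":0},{"tx":0,"ty":0,"tz":0,"rx":0,"ry":0,"rz":0,"jaw":0}]'
python3 - <<'E'
from find import *
save('wrist','w15'); W,f=cloud('w15')
m=(W[...,2]>40)&(W[...,2]<60)&(W[...,1]>70)&(W[...,1]<160)&(W[...,0]>450)&(W[...,0]<650)
n,l,st,_=cv2.connectedComponentsWithStats(m.astype(np.uint8))
for i in range(1,n):
    if st[i,4]>300: print(st[i],np.percentile(W[l==i],[1,50,99],axis=0).round(1))
save('top','top3'); find('top3'); goto([520,-285,240],147)
E
```

```text
t: 32.7
tcp_pos: [549.1, 113.0, 26.5]
tcp_rot: [3.142, 0.744, 0.017]
wrist_force: [-1.9, 0.9, 8.8]
opening: 0.634
grip_force: 86.1
t: 33.2
tcp_pos: [551.0, 112.9, 45.6]
tcp_rot: [3.141, 0.745, 0.017]
wrist_force: [0.0, 0.2, -0.1]
opening: 0.897
grip_force: 0.0
t: 33.7
tcp_pos: [578.5, 113.7, 197.4]
tcp_rot: [-3.14, 0.727, 0.018]
wrist_force: [0.8, 0.4, 0.6]
opening: 0.998
grip_force: 0.0
[ 226   57   73   38 2593] [[542.2  86.5  40.2]
 [563.7 114.   48.5]
 [573.4 141.4  51.6]]
[ 231  112   61   28 1566] [[485.   86.4  40.3]
 [504.8 113.9  48.2]
 [513.8 141.3  51.6]]
[ 152  117   56   89 3630] [array([555.3, 114.7]), array([223.4, 134.2]), np.float64(1.0)] z 50.8 [41. 44. 50.]
[331 176  26  22 242] [array([ 502.5, -297. ]), array([56. , 28.9]), np.float64(58.1)] z 41.0 [85. 86. 98.]
turn [-0.925  0.282 -2.402] shift m [-0.17   -0.3647 -0.0478] n 17.3 q6 1.64
```

Both placed bars are flat (tops at 51.6 mm) and centred at y ≈ 114. The third bar is unchanged, so I go for it.

```bash

python3 -m inch '[{"tx":0,"ty":0.04,"tz":-0.01,"rx":0,"ry":0.145,"rz":0,"jaw":0},{"tx":0,"ty":0.04,"tz":-0.01,"rx":0,"ry":0.145,"rz":0,"jaw":0},{"tx":0,"ty":0.045,"tz":-0.01,"rx":0,"ry":0.145,"rz":0,"jaw":0},{"tx":0,"ty":0.045,"tz":-0.01,"rx":0,"ry":0.145,"rz":0,"jaw":0},{"tx":0,"ty":0.045,"tz":-0.01,"rx":0,"ry":0.146,"rz":0,"jaw":0}]'
python3 -m inch '[{"tx":-0.015,"ty":0.045,"tz":0,"rx":0,"ry":0,"rz":0,"jaw":0},{"tx":-0.015,"ty":0.045,"tz":0,"rx":0,"ry":0,"rz":0,"jaw":0},{"tx":-0.015,"ty":0.045,"tz":0,"rx":0,"ry":0,"rz":0,"jaw":0},{"tx":-0.015,"ty":0.045,"tz":0,"rx":0,"ry":0,"rz":0,"jaw":0},{"tx":0,"ty":0,"tz":0,"rx":0,"ry":0,"rz":-0.1415,"jaw":0}]'
python3 -m inch '[{"tx":0,"ty":0,"tz":0,"rx":0,"ry":0,"rz":-0.1415,"jaw":0},{"tx":0,"ty":0,"tz":0,"rx":0,"ry":0,"rz":-0.1415,"jaw":0},{"tx":0,"ty":0,"tz":0,"rx":0,"ry":0,"rz":-0.1415,"jaw":0},{"tx":0,"ty":0,"tz":0,"rx":0,"ry":0,"rz":-0.1415,"jaw":0},{"tx":0,"ty":0,"tz":0,"rx":0,"ry":0,"rz":-0.1415,"jaw":0}]'
python3 -m inch '[{"tx":0,"ty":0,"tz":0,"rx":0,"ry":0,"rz":-0.1415,"jaw":0},{"tx":0,"ty":0,"tz":0,"rx":0,"ry":0,"rz":-0.1415,"jaw":0},{"tx":0,"ty":0,"tz":0,"rx":0,"ry":0,"rz":-0.1415,"jaw":0},{"tx":0,"ty":0,"tz":0,"rx":0,"ry":0,"rz":-0.1415,"jaw":0},{"tx":0,"ty":0,"tz":0,"rx":0,"ry":0,"rz":-0.1415,"jaw":0}]'
python3 -m inch '[{"tx":0,"ty":0,"tz":0,"rx":0,"ry":0,"rz":-0.1415,"jaw":0},{"tx":0,"ty":0,"tz":0,"rx":0,"ry":0,"rz":-0.1415,"jaw":0},{"tx":0,"ty":0,"tz":0,"rx":0,"ry":0,"rz":-0.1415,"jaw":0},{"tx":0,"ty":0,"tz":0,"rx":0,"ry":0,"rz":-0.1415,"jaw":0},{"tx":0,"ty":0,"tz":0,"rx":0,"ry":0,"rz":-0.1415,"jaw":0}]'
python3 -m inch '[{"tx":0,"ty":0,"tz":0,"rx":0,"ry":0,"rz":-0.1415,"jaw":0},{"tx":0,"ty":0,"tz":0,"rx":0,"ry":0,"rz":-0.1415,"jaw":0},{"tx":0,"ty":0,"tz":0,"rx":0,"ry":0.146,"rz":0,"jaw":0},{"tx":0,"ty":0,"tz":0,"rx":0,"ry":0.146,"rz":0,"jaw":0},{"tx":0,"ty":0,"tz":0,"rx":0,"ry":0.147,"rz":0,"jaw":0}]'
python3 -m inch '[{"tx":0,"ty":0,"tz":0,"rx":0,"ry":0.147,"rz":0,"jaw":0},{"tx":0,"ty":0,"tz":0,"rx":0,"ry":0.147,"rz":0,"jaw":0},{"tx":0,"ty":0,"tz":0,"rx":0,"ry":0,"rz":0,"jaw":0},{"tx":0,"ty":0,"tz":0,"rx":0,"ry":0,"rz":0,"jaw":0}]'
python3 - <<'E'
from h import *
grasp([505,-298,28],147.5,42); print(robot.get_state()['q'].round(2))
E
```

```text
t: 34.3
tcp_pos: [599.9, -102.5, 234.2]
tcp_rot: [3.141, 0.008, 0.018]
wrist_force: [-1.0, -1.3, 0.7]
opening: 1.0
grip_force: 0.0
t: 34.8
tcp_pos: [540.5, -286.4, 233.3]
tcp_rot: [-3.138, 0.016, 0.156]
wrist_force: [0.2, 1.0, 1.2]
opening: 1.002
grip_force: 0.0
t: 35.3
tcp_pos: [542.4, -281.5, 233.2]
tcp_rot: [-3.128, 0.008, 0.872]
wrist_force: [1.1, 0.3, -0.1]
opening: 1.0
grip_force: 0.0
t: 35.8
tcp_pos: [542.4, -281.4, 233.1]
tcp_rot: [-3.126, -0.003, 1.579]
wrist_force: [-0.5, 0.2, -0.5]
opening: 0.999
grip_force: 0.0
t: 36.3
tcp_pos: [542.4, -281.5, 233.1]
tcp_rot: [-3.131, -0.012, 2.287]
wrist_force: [-0.5, 0.6, -0.0]
opening: 0.999
grip_force: 0.0
t: 36.8
tcp_pos: [542.8, -281.7, 235.0]
tcp_rot: [-3.134, -0.457, 2.561]
wrist_force: [-0.7, -1.0, -0.0]
opening: 0.999
grip_force: 0.0
t: 37.2
tcp_pos: [542.8, -281.8, 233.0]
tcp_rot: [-3.133, -0.746, 2.558]
wrist_force: [0.2, -0.8, -0.1]
opening: 1.0
grip_force: 0.0
turn [ 0.002 -0.013 -0.012] shift m [-0.12   -0.034   0.1899] n 4.5 q6 -1.56
[-0.57  0.49  1.33  0.    2.08 -1.56]
```

```bash

python3 -m inch '[{"tx":-0.015,"ty":-0.007,"tz":0.0237,"rx":0,"ry":-0.013,"rz":-0.012,"jaw":0},{"tx":-0.015,"ty":-0.007,"tz":0.0237,"rx":0,"ry":0,"rz":0,"jaw":0},{"tx":-0.015,"ty":-0.007,"tz":0.0237,"rx":0,"ry":0,"rz":0,"jaw":0},{"tx":-0.015,"ty":-0.007,"tz":0.0237,"rx":0,"ry":0,"rz":0,"jaw":0},{"tx":-0.015,"ty":-0.006,"tz":0.0237,"rx":0,"ry":0,"rz":0,"jaw":0}]'
python3 -c "
from h import *
save('wrist','w16')
grasp([505,-298,28],147.5,42)"
```

```text
t: 37.7
tcp_pos: [505.0, -298.1, 99.2]
tcp_rot: [3.14, -0.724, 2.575]
wrist_force: [0.7, 1.1, -0.1]
opening: 0.997
grip_force: 0.0
turn [ 0.002  0.001 -0.   ] shift m [-0.0465  0.0008  0.0691] n 1.7 q6 -1.61
```

View pics/w16.png

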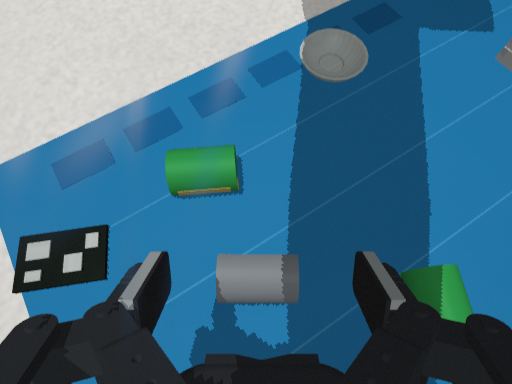

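The bar is at (258,278), centred between the fingers. The green decoy on the right is about 100 mm off, so it is clear.

```bash

python3 -m inch '[{"tx":-0.0155,"ty":0.0008,"tz":0.023,"rx":0,"ry":0,"rz":0,"jaw":0},{"tx":-0.0155,"ty":0,"tz":0.023,"rx":0,"ry":0,"rz":0,"jaw":0},{"tx":-0.0155,"ty":0,"tz":0.023,"rx":0,"ry":0,"rz":0,"jaw":0},{"tx":0,"ty":0,"tz":0,"rx":0,"ry":0,"rz":0,"jaw":0},{"tx":0,"ty":0,"tz":0,"rx":0,"ry":0,"rz":0,"jaw":0}]'
python3 -m inch '[{"tx":0,"ty":0,"tz":0,"rx":0,"ry":0,"rz":0,"jaw":0.6},{"tx":0,"ty":0,"tz":0,"rx":0,"ry":0,"rz":0,"jaw":0.6},{"tx":0,"ty":0,"tz":0,"rx":0,"ry":0,"rz":0,"jaw":0.6},{"tx":0,"ty":0,"tz":0,"rx":0,"ry":0,"rz":0,"jaw":0.6},{"tx":0,"ty":0,"tz":0,"rx":0,"ry":0,"rz":0,"jaw":0.6}]' 80
python3 -m inch '[{"tx":0.018,"ty":0,"tz":-0.02,"rx":0,"ry":0,"rz":0,"jaw":0.6},{"tx":0.024,"ty":0,"tz":-0.027,"rx":0,"ry":0,"rz":0,"jaw":0.6},{"tx":0.024,"ty":0,"tz":-0.027,"rx":0,"ry":0,"rz":0,"jaw":0.6},{"tx":0.024,"ty":0,"tz":-0.027,"rx":0,"ry":0,"rz":0,"jaw":0.6},{"tx":0.024,"ty":0,"tz":-0.027,"rx":0,"ry":0,"rz":0,"jaw":0.6}]'
python3 -m inch '[{"tx":0,"ty":0,"tz":0,"rx":0,"ry":-0.146,"rz":0,"jaw":0.6},{"tx":0,"ty":0,"tz":0,"rx":0,"ry":-0.146,"rz":0,"jaw":0.6},{"tx":0,"ty":0,"tz":0,"rx":0,"ry":-0.147,"rz":0,"jaw":0.6},{"tx":0,"ty":0,"tz":0,"rx":0,"ry":-0.147,"rz":0,"jaw":0.6},{"tx":0,"ty":0,"tz":0,"rx":0,"ry":-0.147,"rz":0,"jaw":0.6}]'
python3 - <<'E'
from h import *
goto([620,113,230],147.5); print(robot.get_state()['q'].round(2))
E
```

```text
t: 38.25
tcp_pos: [496.6, -291.2, 17.3]
tcp_rot: [3.139, -0.728, 2.575]
wrist_force: [0.7, 0.5, 0.8]
opening: 1.0
grip_force: 0.0
t: 38.75
tcp_pos: [497.9, -292.5, 18.3]
tcp_rot: [3.14, -0.726, 2.574]
wrist_force: [1.6, -0.8, 7.1]
opening: 0.638
grip_force: 85.2
t: 39.25
tcp_pos: [496.5, -291.5, 188.5]
tcp_rot: [3.139, -0.729, 2.575]
wrist_force: [0.1, -0.4, -1.7]
opening: 0.639
grip_force: 84.5
t: 39.75
tcp_pos: [496.9, -291.9, 188.4]
tcp_rot: [3.14, 0.011, 2.573]
wrist_force: [0.2, -0.2, -1.4]
opening: 0.637
grip_force: 84.3
turn [ 0.002  0.011 -0.001] shift m [ 0.1138  0.4076 -0.0416] n 8.5 q6 -1.63
[-0.63 -0.01  1.87  0.    1.28 -1.63]
```

```bash

python3 -m inch '[{"tx":0.0126,"ty":0.04,"tz":-0.021,"rx":0,"ry":0,"rz":0,"jaw":0.6},{"tx":0.0126,"ty":0.04,"tz":-0.021,"rx":0,"ry":0,"rz":0,"jaw":0.6},{"tx":0.0126,"ty":0.047,"tz":0,"rx":0,"ry":0,"rz":0,"jaw":0.6},{"tx":0.0126,"ty":0.047,"tz":0,"rx":0,"ry":0,"rz":0,"jaw":0.6},{"tx":0.0126,"ty":0.047,"tz":0,"rx":0,"ry":0,"rz":0,"jaw":0.6}]'
python3 -m inch '[{"tx":0.0126,"ty":0.047,"tz":0,"rx":0,"ry":0,"rz":0,"jaw":0.6},{"tx":0.0126,"ty":0.047,"tz":0,"rx":0,"ry":0,"rz":0,"jaw":0.6},{"tx":0.0126,"ty":0.047,"tz":0,"rx":0,"ry":0,"rz":0,"jaw":0.6},{"tx":0.0126,"ty":0.045,"tz":0,"rx":0,"ry":0,"rz":0,"jaw":0.6},{"tx":0,"ty":0,"tz":0,"rx":0,"ry":0,"rz":0.142,"jaw":0.6}]'
python3 -m inch '[{"tx":0,"ty":0,"tz":0,"rx":0,"ry":0,"rz":0.142,"jaw":0.6},{"tx":0,"ty":0,"tz":0,"rx":0,"ry":0,"rz":0.142,"jaw":0.6},{"tx":0,"ty":0,"tz":0,"rx":0,"ry":0,"rz":0.142,"jaw":0.6},{"tx":0,"ty":0,"tz":0,"rx":0,"ry":0,"rz":0.142,"jaw":0.6},{"tx":0,"ty":0,"tz":0,"rx":0,"ry":0,"rz":0.142,"jaw":0.6}]'
python3 -m inch '[{"tx":0,"ty":0,"tz":0,"rx":0,"ry":0,"rz":0.142,"jaw":0.6},{"tx":0,"ty":0,"tz":0,"rx":0,"ry":0,"rz":0.142,"jaw":0.6},{"tx":0,"ty":0,"tz":0,"rx":0,"ry":0,"rz":0.142,"jaw":0.6},{"tx":0,"ty":0,"tz":0,"rx":0,"ry":0,"rz":0.142,"jaw":0.6},{"tx":0,"ty":0,"tz":0,"rx":0,"ry":0,"rz":0.142,"jaw":0.6}]'
python3 -m inch '[{"tx":0,"ty":0,"tz":0,"rx":0,"ry":0,"rz":0.142,"jaw":0.6},{"tx":0,"ty":0,"tz":0,"rx":0,"ry":0,"rz":0.142,"jaw":0.6},{"tx":0,"ty":0,"tz":0,"rx":0,"ry":0,"rz":0.142,"jaw":0.6},{"tx":0,"ty":0,"tz":0,"rx":0,"ry":0,"rz":0.142,"jaw":0.6},{"tx":0,"ty":0,"tz":0,"rx":0,"ry":0,"rz":0.142,"jaw":0.6}]'
python3 -m inch '[{"tx":0,"ty":0,"tz":0,"rx":0,"ry":0,"rz":0.142,"jaw":0.6},{"tx":0,"ty":0,"tz":0,"rx":0,"ry":0,"rz":0.142,"jaw":0.6},{"tx":0,"ty":0,"tz":0,"rx":0,"ry":-0.146,"rz":0,"jaw":0.6},{"tx":0,"ty":0,"tz":0,"rx":0,"ry":-0.147,"rz":0,"jaw":0.6},{"tx":0,"ty":0,"tz":0,"rx":0,"ry":-0.147,"rz":0,"jaw":0.6}]'
python3 -m inch '[{"tx":0,"ty":0,"tz":0,"rx":0,"ry":-0.147,"rz":0,"jaw":0.6},{"tx":0,"ty":0,"tz":0,"rx":0,"ry":-0.147,"rz":0,"jaw":0.6},{"tx":0,"ty":0,"tz":0,"rx":0,"ry":0,"rz":0,"jaw":0.6},{"tx":0,"ty":0,"tz":0,"rx":0,"ry":0,"rz":0,"jaw":0.6},{"tx":0,"ty":0,"tz":0,"rx":0,"ry":0,"rz":0,"jaw":0.6}]'
python3 -c "
from h import *
held2('w17',615,114,80)"
```

```text
t: 40.25
tcp_pos: [562.2, -69.5, 229.8]
tcp_rot: [3.139, 0.004, 2.573]
wrist_force: [0.9, -0.2, -2.0]
opening: 0.638
grip_force: 84.8
t: 40.75
tcp_pos: [620.2, 117.7, 229.2]
tcp_rot: [3.138, 0.002, 2.433]
wrist_force: [-0.2, -0.2, -2.0]
opening: 0.634
grip_force: 85.1
t: 41.25
tcp_pos: [619.5, 112.6, 229.2]
tcp_rot: [3.138, 0.001, 1.715]
wrist_force: [0.3, -0.3, -1.9]
opening: 0.639
grip_force: 85.1
t: 41.75
tcp_pos: [619.5, 112.5, 229.2]
tcp_rot: [3.139, -0.002, 1.005]
wrist_force: [-0.2, 0.5, -2.2]
opening: 0.636
grip_force: 85.1
t: 42.25
tcp_pos: [619.5, 112.5, 229.3]
tcp_rot: [3.141, -0.003, 0.295]
wrist_force: [-0.1, -0.4, -2.2]
opening: 0.637
grip_force: 85.1
t: 42.75
tcp_pos: [620.0, 112.5, 230.9]
tcp_rot: [-3.142, 0.439, 0.017]
wrist_force: [0.1, -0.9, -1.7]
opening: 0.635
grip_force: 85.1
t: 43.25
tcp_pos: [619.8, 112.6, 230.9]
tcp_rot: [3.141, 0.726, 0.017]
wrist_force: [-0.4, -0.6, -1.8]
opening: 0.636
grip_force: 85.1
tcp [619.8 112.6 231.6] [3.141 0.725 0.017] q5 2.07 axis [621.9 237.9] cost 0.15 37 xmax 642.0 zmax 257.9
turn [-0.    -0.008 -0.   ] shift m [ 0.1005 -0.0015  0.122 ] n 3.2 q6 1.64
```

```bash

python3 -m inch '[{"tx":0.02,"ty":-0.0015,"tz":0.0244,"rx":0,"ry":0,"rz":0,"jaw":0.6},{"tx":0.02,"ty":0,"tz":0.0244,"rx":0,"ry":0,"rz":0,"jaw":0.6},{"tx":0.02,"ty":0,"tz":0.0244,"rx":0,"ry":0,"rz":0,"jaw":0.6},{"tx":0.02,"ty":0,"tz":0.0244,"rx":0,"ry":0,"rz":0,"jaw":0.6},{"tx":0.02,"ty":0,"tz":0.0244,"rx":0,"ry":0,"rz":0,"jaw":0.6}]'
python3 -m inch '[{"tx":0,"ty":0,"tz":0,"rx":0,"ry":0,"rz":0,"jaw":0.6},{"tx":0,"ty":0,"tz":0,"rx":0,"ry":0,"rz":0,"jaw":0.6},{"tx":0,"ty":0,"tz":0,"rx":0,"ry":0,"rz":0,"jaw":0.6}]'
python3 -c "
from h import *
held2('w18',615,114,34)"
```

```text
t: 43.8
tcp_pos: [613.4, 114.0, 73.2]
tcp_rot: [3.141, 0.725, 0.017]
wrist_force: [0.4, -0.2, -1.4]
opening: 0.637
grip_force: 85.2
t: 44.1
tcp_pos: [614.5, 113.9, 75.0]
tcp_rot: [3.142, 0.725, 0.017]
wrist_force: [0.9, -0.5, -1.1]
opening: 0.64
grip_force: 85.1
tcp [614.6 113.9  75. ] [3.142 0.725 0.017] q5 1.84 axis [616.6  82. ] cost 0.18 37 xmax 636.7 zmax 102.0
turn [-0.    -0.008 -0.   ] shift m [ 0.0309 -0.0001  0.0367] n 1.0 q6 1.63
```

```bash

python3 -m inch '[{"tx":0.013,"ty":0,"tz":0.016,"rx":0,"ry":0,"rz":0,"jaw":0.6},{"tx":0.012,"ty":0,"tz":0.015,"rx":0,"ry":0,"rz":0,"jaw":0.6},{"tx":0.005,"ty":0,"tz":0.005,"rx":0,"ry":0,"rz":0,"jaw":0.6},{"tx":0,"ty":0,"tz":0,"rx":0,"ry":0,"rz":0,"jaw":0.6},{"tx":0,"ty":0,"tz":0,"rx":0,"ry":0,"rz":0,"jaw":0.6}]'
python3 -m inch '[{"tx":0,"ty":0,"tz":0,"rx":0,"ry":0,"rz":0,"jaw":0.25},{"tx":0,"ty":0,"tz":0,"rx":0,"ry":0,"rz":0,"jaw":0.1},{"tx":0,"ty":0,"tz":0,"rx":0,"ry":0,"rz":0,"jaw":0.1},{"tx":0,"ty":0,"tz":0,"rx":0,"ry":0,"rz":0,"jaw":0.1},{"tx":-0.013,"ty":0,"tz":-0.02,"rx":0,"ry":0,"rz":0,"jaw":0.1}]'
python3 -m inch '[{"tx":-0.02,"ty":0,"tz":-0.03,"rx":0,"ry":0,"rz":0,"jaw":0},{"tx":-0.02,"ty":0,"tz":-0.03,"rx":0,"ry":0,"rz":0,"jaw":0},{"tx":-0.02,"ty":0,"tz":-0.03,"rx":0,"ry":0,"rz":0,"jaw":0},{"tx":-0.02,"ty":0,"tz":-0.03,"rx":0,"ry":0,"rz":0,"jaw":0},{"tx":0,"ty":0,"tz":0,"rx":0,"ry":0,"rz":0,"jaw":0}]'
python3 - <<'E'
from find import *
save('wrist','w19'); W,f=cloud('w19')
m=(W[...,2]>40)&(W[...,2]<62)&(W[...,1]>70)&(W[...,1]<160)&(W[...,0]>450)&(W[...,0]<660)
n,l,st,_=cv2.connectedComponentsWithStats(m.astype(np.uint8))
for i in range(1,n):
    if st[i,4]>300: print(st[i],np.percentile(W[l==i],[1,50,99],axis=0).round(1))
E
```

```text
t: 44.65
tcp_pos: [609.8, 113.6, 25.8]
tcp_rot: [3.141, 0.738, 0.017]
wrist_force: [-2.7, -0.1, 9.2]
opening: 0.64
grip_force: 85.7
t: 45.15
tcp_pos: [612.0, 113.5, 44.6]
tcp_rot: [3.14, 0.738, 0.016]
wrist_force: [-0.2, 0.8, -1.1]
opening: 0.899
grip_force: 0.0
t: 45.65
tcp_pos: [638.3, 114.3, 197.7]
tcp_rot: [-3.141, 0.72, 0.017]
wrist_force: [1.4, -0.1, 1.7]
opening: 1.001
grip_force: 0.0
[ 226   58   73   38 2583] [[602.2  87.1  40.2]
 [623.5 114.6  48.4]
 [633.3 142.   51.5]]
[ 232  113   60   28 1549] [[545.5  86.5  40.3]
 [564.6 114.3  48.3]
 [573.7 141.6  51.6]]
[ 236  152   51   22 1037] [[487.1  86.3  40.2]
 [505.6 113.5  48.1]
 [514.  141.1  51.5]]
```

View pics/w19.png

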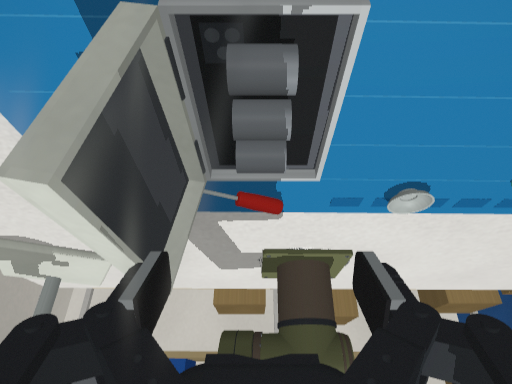

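All three bars lie flat in the tray at (262,68), (262,120) and (261,157), centred on the tablet's width. Now I go back to the handle. The tool can stay half-turned, because the grasp is symmetric.

```bash

python3 -m inch '[{"tx":-0.02,"ty":0,"tz":-0.03,"rx":0,"ry":0.146,"rz":0,"jaw":0.4},{"tx":-0.015,"ty":0,"tz":-0.03,"rx":0,"ry":0.146,"rz":0,"jaw":0.4},{"tx":-0.01,"ty":0,"tz":-0.03,"rx":0,"ry":0.146,"rz":0,"jaw":0.4},{"tx":0,"ty":0,"tz":-0.03,"rx":0,"ry":0.146,"rz":0,"jaw":0.4},{"tx":0,"ty":0,"tz":-0.03,"rx":0,"ry":0.145,"rz":0,"jaw":0.4}]'
python3 -m inch '[{"tx":-0.02,"ty":-0.04,"tz":0,"rx":0,"ry":0,"rz":0,"jaw":0.4},{"tx":-0.02,"ty":-0.04,"tz":0,"rx":0,"ry":0,"rz":0,"jaw":0.4},{"tx":-0.02,"ty":-0.04,"tz":0,"rx":0,"ry":0,"rz":0,"jaw":0.4},{"tx":-0.02,"ty":-0.04,"tz":0,"rx":0,"ry":0,"rz":0,"jaw":0.4},{"tx":0,"ty":-0.04,"tz":0,"rx":0,"ry":0,"rz":0,"jaw":0.4}]'
python3 -m inch '[{"tx":0,"ty":0,"tz":0,"rx":-0.147,"ry":0,"rz":0,"jaw":0.4},{"tx":0,"ty":0,"tz":0,"rx":-0.147,"ry":0,"rz":0,"jaw":0.4},{"tx":0,"ty":0,"tz":0,"rx":-0.147,"ry":0,"rz":0,"jaw":0.4},{"tx":0,"ty":0,"tz":0,"rx":-0.147,"ry":0,"rz":0,"jaw":0.4},{"tx":0,"ty":0,"tz":0,"rx":-0.147,"ry":0,"rz":0,"jaw":0.4}]'
python3 -m inch '[{"tx":0,"ty":0,"tz":0,"rx":-0.14,"ry":0,"rz":0,"jaw":0.4},{"tx":0,"ty":0,"tz":0,"rx":0,"ry":0,"rz":0,"jaw":0.4},{"tx":0,"ty":0,"tz":0,"rx":0,"ry":0,"rz":0,"jaw":0.4}]'
python3 - <<'E'
from h import *
R=Ro.from_euler('z',0.018)*Ro.from_euler('x',-0.875)*Ro.from_euler('x',np.pi)
goto([552,317,184],R=R); goto([552,247,125],R=R); print(robot.get_state()['q'].round(2))
E
```

```text
t: 46.2
tcp_pos: [661.5, 114.6, 350.0]
tcp_rot: [3.141, -0.003, 0.017]
wrist_force: [0.8, 0.7, -0.0]
opening: 0.598
grip_force: 0.0
t: 46.7
tcp_pos: [575.4, 314.7, 348.4]
tcp_rot: [3.14, 0.004, 0.018]
wrist_force: [1.1, -0.0, -0.3]
opening: 0.6
grip_force: 0.0
t: 47.2
tcp_pos: [577.6, 313.7, 348.7]
tcp_rot: [2.399, 0.003, 0.018]
wrist_force: [0.2, -0.6, -0.1]
opening: 0.599
grip_force: 0.0
t: 47.5
tcp_pos: [577.6, 313.4, 347.4]
tcp_rot: [2.266, 0.005, 0.018]
wrist_force: [-0.1, -0.2, 0.6]
opening: 0.602
grip_force: 0.0
turn [0.    0.003 0.004] shift m [-0.0255 -0.128   0.1016] n 3.3 q6 2.12
turn [0.    0.003 0.004] shift m [-0.0268 -0.1284  0.1932] n 4.7 q6 2.12
[ 0.67  0.39  1.3  -0.72  1.97  2.12]
```

```bash

python3 -m inch '[{"tx":-0.0065,"ty":-0.032,"tz":0.0254,"rx":0,"ry":0,"rz":0,"jaw":0.4},{"tx":-0.0065,"ty":-0.032,"tz":0.0254,"rx":0,"ry":0,"rz":0,"jaw":0.4},{"tx":-0.0065,"ty":-0.032,"tz":0.0254,"rx":0,"ry":0,"rz":0,"jaw":0.4},{"tx":-0.0065,"ty":-0.032,"tz":0.0254,"rx":0,"ry":0,"rz":0,"jaw":0.4},{"tx":0,"ty":0,"tz":0,"rx":0,"ry":0,"rz":0,"jaw":0.4}]'
python3 - <<'E'
from h import *
R=Ro.from_euler('z',0.018)*Ro.from_euler('x',-0.875)*Ro.from_euler('x',np.pi)
save('wrist','w20'); goto([552,247,125],R=R)
E
```

```text
t: 48.0
tcp_pos: [549.1, 314.3, 181.3]
tcp_rot: [2.263, 0.01, 0.016]
wrist_force: [-0.0, -0.3, -1.2]
opening: 0.597
grip_force: 0.0
turn [0.002 0.005 0.002] shift m [-0.     -0.0025  0.0909] n 1.8 q6 2.3
```

View pics/w20.png

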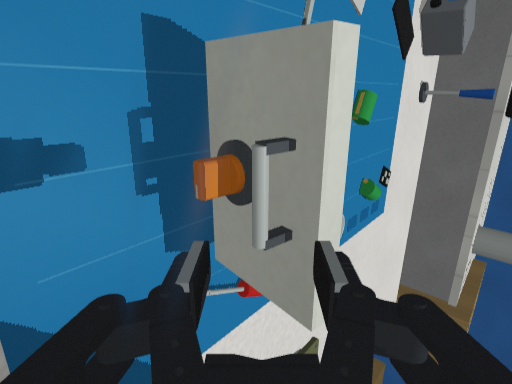

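The handle at (262,195) is lined up with the midpoint of the fingers. I advance and close on it.

```bash

python3 -m inch '[{"tx":0,"ty":-0.002,"tz":0.025,"rx":0,"ry":0.005,"rz":0,"jaw":0.5},{"tx":0,"ty":0,"tz":0.025,"rx":0,"ry":0,"rz":0,"jaw":0.5},{"tx":0,"ty":0,"tz":0.025,"rx":0,"ry":0,"rz":0,"jaw":0.5},{"tx":0,"ty":0,"tz":0.015,"rx":0,"ry":0,"rz":0,"jaw":0.5},{"tx":0,"ty":0,"tz":0,"rx":0,"ry":0,"rz":0,"jaw":0.5}]' 50
python3 -m inch '[{"tx":0,"ty":0,"tz":0,"rx":0,"ry":0,"rz":0,"jaw":1},{"tx":0,"ty":0,"tz":0,"rx":0,"ry":0,"rz":0,"jaw":1},{"tx":0,"ty":0,"tz":0,"rx":0,"ry":0,"rz":0,"jaw":1},{"tx":0,"ty":0,"tz":0,"rx":0,"ry":0,"rz":0,"jaw":1},{"tx":0,"ty":0,"tz":0,"rx":0,"ry":0,"rz":0,"jaw":1}]'
python3 -c "
from h import *
print(robot.get_state()['q'].round(2))"
```

```text
t: 48.55
tcp_pos: [554.0, 248.2, 129.3]
tcp_rot: [2.268, -0.004, 0.019]
wrist_force: [-0.2, -0.3, 0.4]
opening: 0.499
grip_force: 0.0
t: 49.05
tcp_pos: [553.8, 250.1, 129.2]
tcp_rot: [2.267, -0.004, 0.022]
wrist_force: [0.5, 2.8, 5.6]
opening: 0.112
grip_force: 49.0
[ 0.62  0.44  1.62 -0.69  1.65  2.33]
```

```bash
sed -i "s/Ro.from_euler('xyz',\[np.pi,0,np.pi\])/Ro.from_euler('x',np.pi)/" arc.py; python3 - <<'E'
from arc import *
arc(np.linspace(1.75,0,21),tip=13.)
E
```

```text
1.66 t [-0.      0.01    0.0032] r [ 0.044  0.    -0.   ] T [553. 243. 132.]
1.58 t [-0.      0.0099  0.0036] r [ 0.044 -0.     0.   ] T [553. 233. 137.]
1.49 t [0.     0.0097 0.0041] r [ 0.044  0.    -0.   ] T [553. 224. 141.]
1.4 t [-0.      0.0095  0.0045] r [ 0.044 -0.    -0.   ] T [553. 213. 144.]
1.31 t [0.     0.0093 0.005 ] r [0.044 0.    0.   ] T [553. 203. 146.]
1.23 t [-0.      0.0091  0.0054] r [ 0.044 -0.    -0.   ] T [554. 193. 147.]
1.14 t [0.     0.0089 0.0058] r [0.044 0.    0.   ] T [554. 182. 148.]
1.05 t [0.     0.0086 0.0062] r [ 0.044  0.    -0.   ] T [554. 171. 147.]
0.96 t [0.     0.0083 0.0066] r [0.044 0.    0.   ] T [554. 161. 145.]
0.88 t [-0.     0.008  0.007] r [0.044 0.    0.   ] T [554. 151. 143.]
0.79 t [0.     0.0077 0.0074] r [ 0.044 -0.     0.   ] T [555. 141. 140.]
0.7 t [-0.      0.0074  0.0077] r [0.044 0.    0.   ] T [555. 131. 135.]
0.61 t [0.    0.007 0.008] r [ 0.044  0.    -0.   ] T [555. 121. 130.]
0.53 t [0.     0.0067 0.0084] r [ 0.044 -0.     0.   ] T [555. 113. 124.]
0.44 t [-0.      0.0063  0.0087] r [0.044 0.    0.   ] T [555. 104. 117.]
0.35 t [0.     0.0059 0.009 ] r [ 0.044 -0.     0.   ] T [555.  97. 110.]
0.26 t [0.     0.0055 0.0092] r [0.044 0.    0.   ] T [555.  89. 102.]
0.18 t [-0.      0.0051  0.0095] r [ 0.044 -0.    -0.   ] T [556.  83.  93.]
0.09 t [0.     0.0047 0.0097] r [ 0.044 -0.     0.   ] T [556.  78.  84.]
0.0 t [0.     0.0042 0.01  ] r [ 0.044  0.    -0.   ] T [556.  73.  74.]
```

```bash

python3 -m inch '[{"tx":0,"ty":0.01,"tz":0.0032,"rx":0.044,"ry":0,"rz":0,"jaw":1},{"tx":0,"ty":0.0099,"tz":0.0036,"rx":0.044,"ry":0,"rz":0,"jaw":1},{"tx":0,"ty":0.0097,"tz":0.0041,"rx":0.044,"ry":0,"rz":0,"jaw":1},{"tx":0,"ty":0.0095,"tz":0.0045,"rx":0.044,"ry":0,"rz":0,"jaw":1},{"tx":0,"ty":0.0093,"tz":0.005,"rx":0.044,"ry":0,"rz":0,"jaw":1}]'
python3 -m inch '[{"tx":0,"ty":0.0091,"tz":0.0054,"rx":0.044,"ry":0,"rz":0,"jaw":1},{"tx":0,"ty":0.0089,"tz":0.0058,"rx":0.044,"ry":0,"rz":0,"jaw":1},{"tx":0,"ty":0.0086,"tz":0.0062,"rx":0.044,"ry":0,"rz":0,"jaw":1},{"tx":0,"ty":0.0083,"tz":0.0066,"rx":0.044,"ry":0,"rz":0,"jaw":1},{"tx":0,"ty":0.008,"tz":0.007,"rx":0.044,"ry":0,"rz":0,"jaw":1}]'
python3 -m inch '[{"tx":0,"ty":0.0077,"tz":0.0074,"rx":0.044,"ry":0,"rz":0,"jaw":1},{"tx":0,"ty":0.0074,"tz":0.0077,"rx":0.044,"ry":0,"rz":0,"jaw":1},{"tx":0,"ty":0.007,"tz":0.008,"rx":0.044,"ry":0,"rz":0,"jaw":1},{"tx":0,"ty":0.0067,"tz":0.0084,"rx":0.044,"ry":0,"rz":0,"jaw":1},{"tx":0,"ty":0.0063,"tz":0.0087,"rx":0.044,"ry":0,"rz":0,"jaw":1}]'
```

```text
t: 49.55
tcp_pos: [554.6, 203.2, 147.7]
tcp_rot: [2.494, -0.005, 0.023]
wrist_force: [0.7, 5.8, -0.3]
opening: 0.116
grip_force: 50.8
t: 50.05
tcp_pos: [555.6, 150.2, 144.7]
tcp_rot: [2.713, -0.004, 0.022]
wrist_force: [-0.8, 7.1, 1.6]
opening: 0.116
grip_force: 52.0
t: 50.55
tcp_pos: [556.4, 103.3, 118.8]
tcp_rot: [2.932, -0.004, 0.021]
wrist_force: [0.0, 5.7, 0.4]
opening: 0.118
grip_force: 53.6
```

```bash

python3 -m inch '[{"tx":0,"ty":0.0059,"tz":0.009,"rx":0.044,"ry":0,"rz":0,"jaw":1},{"tx":0,"ty":0.0055,"tz":0.0092,"rx":0.044,"ry":0,"rz":0,"jaw":1},{"tx":0,"ty":0.0051,"tz":0.0095,"rx":0.044,"ry":0,"rz":0,"jaw":1},{"tx":0,"ty":0.0047,"tz":0.0097,"rx":0.044,"ry":0,"rz":0,"jaw":1},{"tx":0,"ty":0.0042,"tz":0.01,"rx":0.044,"ry":0,"rz":0,"jaw":1}]'
python3 -m inch '[{"tx":0,"ty":0,"tz":0,"rx":0,"ry":0,"rz":0,"jaw":1},{"tx":0,"ty":0,"tz":0.002,"rx":0,"ry":0,"rz":0,"jaw":1},{"tx":0,"ty":0,"tz":0.001,"rx":0,"ry":0,"rz":0,"jaw":1},{"tx":0,"ty":0,"tz":0,"rx":0,"ry":0,"rz":0,"jaw":1}]'
```

```text
t: 51.05
tcp_pos: [557.0, 71.7, 75.4]
tcp_rot: [-3.133, -0.002, 0.02]
wrist_force: [-2.3, 3.7, 5.1]
opening: 0.115
grip_force: 55.2
t: 51.45
tcp_pos: [557.0, 70.5, 73.6]
tcp_rot: [-3.14, -0.001, 0.022]
wrist_force: [-2.6, -2.6, 6.9]
opening: 0.116
grip_force: 54.8
```

```bash

python3 -m inch '[{"tx":0,"ty":0,"tz":0.002,"rx":0,"ry":0,"rz":0,"jaw":1},{"tx":0,"ty":0,"tz":0.002,"rx":0,"ry":0,"rz":0,"jaw":1},{"tx":0,"ty":0,"tz":0,"rx":0,"ry":0,"rz":0,"jaw":1}]'
python3 -m inch '[{"tx":0,"ty":0,"tz":-0.003,"rx":0,"ry":0,"rz":0,"jaw":1},{"tx":0,"ty":0,"tz":0,"rx":0,"ry":0,"rz":0,"jaw":0.6},{"tx":0,"ty":0,"tz":0,"rx":0,"ry":0,"rz":0,"jaw":0.5},{"tx":0,"ty":0,"tz":0,"rx":0,"ry":0,"rz":0,"jaw":0.5},{"tx":0,"ty":0,"tz":-0.02,"rx":0,"ry":0,"rz":0,"jaw":0.5}]'
python3 -m inch '[{"tx":0,"ty":0,"tz":-0.04,"rx":0,"ry":0,"rz":0,"jaw":0.5},{"tx":0,"ty":0,"tz":-0.04,"rx":0,"ry":0,"rz":0,"jaw":0},{"tx":0,"ty":-0.032,"tz":-0.02,"rx":0,"ry":0,"rz":0,"jaw":0},{"tx":0,"ty":-0.032,"tz":0,"rx":0,"ry":0,"rz":0,"jaw":0},{"tx":0,"ty":0,"tz":0,"rx":0,"ry":0,"rz":0,"jaw":0}]'
python3 - <<'E'
from h import *
W=None; save('wrist','w21'); W,f=cloud('w21'); Z=W[...,2]
m=(abs(Z-60)<7)&(f.min(-1)>70)&(abs(W[...,0]-555)<115)&(abs(W[...,1]-114)<75)
P=W[m]; A=np.c_[P,np.ones(len(P))]; c,*_=np.linalg.lstsq(np.c_[P[:,0]-555,P[:,1]-114,np.ones(len(P))],P[:,2],rcond=None); print(len(P),c,P.min(0),P.max(0))
goto([554.6,137,200],1); print(robot.get_state()['q'].round(2))
save('scene','s3',crop=(240,120,400,260),s=4)
E
```

```text
t: 51.75
tcp_pos: [557.2, 70.5, 73.4]
tcp_rot: [-3.14, 0.0, 0.023]
wrist_force: [-15.0, -4.5, 28.0]
opening: 0.115
grip_force: 57.2
t: 52.25
tcp_pos: [553.8, 70.8, 87.2]
tcp_rot: [-3.137, 0.006, 0.021]
wrist_force: [-0.9, -0.0, -0.3]
opening: 0.499
grip_force: 0.0
t: 52.75
tcp_pos: [555.4, 137.0, 192.0]
tcp_rot: [-3.136, -0.003, 0.024]
wrist_force: [0.1, -0.7, -1.0]
opening: 1.001
grip_force: 0.0
34970 [-4.64434422e-04 -3.30610982e-04  5.97657070e+01] [442.96474959  39.04219217  56.73319664] [669.9989075  187.12762966  66.99719473]
turn [-0.004 -0.001  0.006] shift m [-0.0003 -0.0015 -0.0091] n 0.2 q6 1.69
[ 0.14 -0.02  1.87  0.    1.29  1.69]
```

View pics/s3.png

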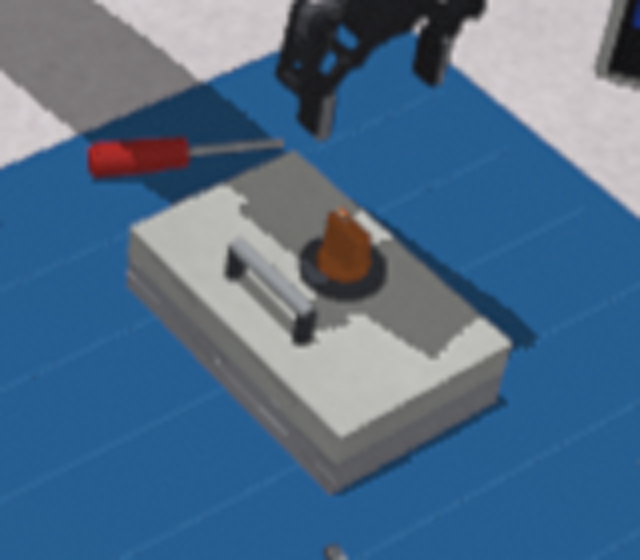

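The lid is level (slope 0.0004, top at 59.8 mm), and the picture shows the rims closed all round. For the clockwise turn I first need a half turn back, because q6 would otherwise pass its limit.

```bash

python3 -m inch '[{"tx":0,"ty":0,"tz":0,"rx":0,"ry":0,"rz":-0.143,"jaw":0},{"tx":0,"ty":0,"tz":0,"rx":0,"ry":0,"rz":-0.143,"jaw":0},{"tx":0,"ty":0,"tz":0,"rx":0,"ry":0,"rz":-0.143,"jaw":0},{"tx":0,"ty":0,"tz":0,"rx":0,"ry":0,"rz":-0.143,"jaw":0},{"tx":0,"ty":0,"tz":0,"rx":0,"ry":0,"rz":-0.143,"jaw":0}]'
python3 -m inch '[{"tx":0,"ty":0,"tz":0,"rx":0,"ry":0,"rz":-0.143,"jaw":0},{"tx":0,"ty":0,"tz":0,"rx":0,"ry":0,"rz":-0.143,"jaw":0},{"tx":0,"ty":0,"tz":0,"rx":0,"ry":0,"rz":-0.143,"jaw":0},{"tx":0,"ty":0,"tz":0,"rx":0,"ry":0,"rz":-0.143,"jaw":0},{"tx":0,"ty":0,"tz":0,"rx":0,"ry":0,"rz":-0.143,"jaw":0}]'
python3 -m inch '[{"tx":0,"ty":0,"tz":0,"rx":0,"ry":0,"rz":-0.143,"jaw":0},{"tx":0,"ty":0,"tz":0,"rx":0,"ry":0,"rz":-0.143,"jaw":0},{"tx":0,"ty":0,"tz":0,"rx":0,"ry":0,"rz":-0.143,"jaw":0},{"tx":0,"ty":0,"tz":0,"rx":0,"ry":0,"rz":-0.143,"jaw":0},{"tx":0,"ty":0,"tz":0,"rx":0,"ry":0,"rz":-0.143,"jaw":0}]'
python3 -m inch '[{"tx":0,"ty":0,"tz":0,"rx":0,"ry":0,"rz":-0.143,"jaw":0},{"tx":0,"ty":0,"tz":0,"rx":0,"ry":0,"rz":-0.143,"jaw":0},{"tx":0,"ty":0,"tz":0,"rx":0,"ry":0,"rz":-0.143,"jaw":0},{"tx":0,"ty":0,"tz":0,"rx":0,"ry":0,"rz":-0.143,"jaw":0},{"tx":0,"ty":0,"tz":0,"rx":0,"ry":0,"rz":-0.143,"jaw":0}]'
python3 -m inch '[{"tx":0,"ty":0,"tz":0,"rx":0,"ry":0,"rz":-0.143,"jaw":0},{"tx":0,"ty":0,"tz":0,"rx":0,"ry":0,"rz":-0.143,"jaw":0.4},{"tx":0,"ty":0,"tz":0,"rx":0,"ry":0,"rz":0,"jaw":0.4},{"tx":0,"ty":0,"tz":0,"rx":0,"ry":0,"rz":0,"jaw":0.4},{"tx":0,"ty":0,"tz":0,"rx":0,"ry":0,"rz":0,"jaw":0.4}]'
python3 -c "
from h import *
goto([554.6,137,81],181); print(robot.get_state()['q'].round(2))"
```

```text
t: 53.35
tcp_pos: [554.8, 133.0, 189.8]
tcp_rot: [-3.138, -0.002, 0.741]
wrist_force: [-0.2, 0.3, -1.2]
opening: 1.001
grip_force: 0.0
t: 53.85
tcp_pos: [554.8, 133.0, 189.8]
tcp_rot: [-3.141, -0.004, 1.455]
wrist_force: [-0.1, -0.2, 0.4]
opening: 0.999
grip_force: 0.0
t: 54.35
tcp_pos: [554.8, 133.0, 189.9]
tcp_rot: [3.14, -0.003, 2.171]
wrist_force: [0.6, 0.4, 0.3]
opening: 1.004
grip_force: 0.0
t: 54.85
tcp_pos: [554.8, 133.0, 189.8]
tcp_rot: [3.138, -0.002, 2.886]
wrist_force: [-0.1, 0.1, -0.3]
opening: 0.998
grip_force: 0.0
t: 55.35
tcp_pos: [555.1, 133.8, 190.7]
tcp_rot: [3.137, 0.001, -3.119]
wrist_force: [-0.1, 0.8, 0.2]
opening: 0.601
grip_force: 0.0
turn [0.004 0.001 0.005] shift m [0.0004 0.0032 0.1097] n 2.2 q6 -1.45
[ 0.14 -0.02  1.87  0.    1.29 -1.45]
```

```bash

python3 -m inch '[{"tx":0,"ty":0.0032,"tz":0.03,"rx":0,"ry":0,"rz":0.005,"jaw":0.4},{"tx":0,"ty":0,"tz":0.03,"rx":0,"ry":0,"rz":0,"jaw":0.4},{"tx":0,"ty":0,"tz":0.03,"rx":0,"ry":0,"rz":0,"jaw":0.4},{"tx":0,"ty":0,"tz":0.018,"rx":0,"ry":0,"rz":0,"jaw":0.4},{"tx":0,"ty":0,"tz":0,"rx":0,"ry":0,"rz":0,"jaw":0.4}]' 60
python3 -m inch '[{"tx":0,"ty":0,"tz":0,"rx":0,"ry":0,"rz":0,"jaw":1},{"tx":0,"ty":0,"tz":0,"rx":0,"ry":0,"rz":0,"jaw":1},{"tx":0,"ty":0,"tz":0,"rx":0,"ry":0,"rz":0,"jaw":1},{"tx":0,"ty":0,"tz":0,"rx":0,"ry":0,"rz":0,"jaw":1},{"tx":0,"ty":0,"tz":0,"rx":0,"ry":0,"rz":0,"jaw":1}]'
python3 -m inch '[{"tx":0,"ty":0,"tz":0,"rx":0,"ry":0,"rz":0.1,"jaw":1},{"tx":0,"ty":0,"tz":0,"rx":0,"ry":0,"rz":0.1,"jaw":1},{"tx":0,"ty":0,"tz":0,"rx":0,"ry":0,"rz":0.1,"jaw":1},{"tx":0,"ty":0,"tz":0,"rx":0,"ry":0,"rz":0.1,"jaw":1},{"tx":0,"ty":0,"tz":0,"rx":0,"ry":0,"rz":0.1,"jaw":1}]'
python3 -m inch '[{"tx":0,"ty":0,"tz":0,"rx":0,"ry":0,"rz":0.1,"jaw":1},{"tx":0,"ty":0,"tz":0,"rx":0,"ry":0,"rz":0.1,"jaw":1},{"tx":0,"ty":0,"tz":0,"rx":0,"ry":0,"rz":0.1,"jaw":1},{"tx":0,"ty":0,"tz":0,"rx":0,"ry":0,"rz":0.1,"jaw":1},{"tx":0,"ty":0,"tz":0,"rx":0,"ry":0,"rz":0.1,"jaw":1}]'
python3 -m inch '[{"tx":0,"ty":0,"tz":0,"rx":0,"ry":0,"rz":0.1,"jaw":1},{"tx":0,"ty":0,"tz":0,"rx":0,"ry":0,"rz":0.1,"jaw":1},{"tx":0,"ty":0,"tz":0,"rx":0,"ry":0,"rz":0.1,"jaw":1},{"tx":0,"ty":0,"tz":0,"rx":0,"ry":0,"rz":0.1,"jaw":1},{"tx":0,"ty":0,"tz":0,"rx":0,"ry":0,"rz":0.04,"jaw":1}]'
python3 -m inch '[{"tx":0,"ty":0,"tz":0,"rx":0,"ry":0,"rz":0.04,"jaw":1},{"tx":0,"ty":0,"tz":0,"rx":0,"ry":0,"rz":0.03,"jaw":1},{"tx":0,"ty":0,"tz":0,"rx":0,"ry":0,"rz":0,"jaw":1}]'
python3 -c "
from h import *
s=robot.get_state();print(s['ft_torque'],s['tcp_rot'])"
```

```text
t: 55.85
tcp_pos: [552.7, 137.4, 79.5]
tcp_rot: [3.138, -0.005, -3.123]
wrist_force: [0.6, -0.4, -0.1]
opening: 0.602
grip_force: 0.0
t: 56.35
tcp_pos: [556.7, 135.2, 85.8]
tcp_rot: [-3.141, 0.004, -3.121]
wrist_force: [-1.5, -10.8, 5.1]
opening: 0.147
grip_force: 60.9
t: 56.85
tcp_pos: [556.7, 134.7, 85.9]
tcp_rot: [3.141, 0.005, 2.659]
wrist_force: [-2.7, -12.6, 5.3]
opening: 0.151
grip_force: 61.0
t: 57.35
tcp_pos: [556.4, 134.3, 85.8]
tcp_rot: [3.14, 0.005, 2.159]
wrist_force: [-3.7, -13.8, 6.8]
opening: 0.144
grip_force: 61.1
t: 57.85
tcp_pos: [556.0, 134.1, 85.8]
tcp_rot: [3.14, 0.004, 1.721]
wrist_force: [-5.0, -14.2, 7.8]
opening: 0.149
grip_force: 61.2
t: 58.15
tcp_pos: [556.0, 134.1, 85.8]
tcp_rot: [3.139, 0.005, 1.656]
wrist_force: [-5.3, -14.4, 8.4]
opening: 0.148
grip_force: 64.0
[-2.54770143  0.75823769  1.13705182] [3.13942334 0.00464427 1.65634081]
```

```bash

python3 -m inch '[{"tx":0,"ty":0,"tz":0,"rx":0,"ry":0,"rz":0.03,"jaw":1},{"tx":0,"ty":0,"tz":0,"rx":0,"ry":0,"rz":0,"jaw":1},{"tx":0,"ty":0,"tz":0,"rx":0,"ry":0,"rz":0,"jaw":0.4},{"tx":0,"ty":0,"tz":0,"rx":0,"ry":0,"rz":0,"jaw":0.4},{"tx":0,"ty":0,"tz":0,"rx":0,"ry":0,"rz":0,"jaw":0.4}]'
python3 -m inch '[{"tx":0,"ty":0,"tz":-0.02,"rx":0,"ry":0,"rz":0,"jaw":0.4},{"tx":0,"ty":0,"tz":-0.04,"rx":0,"ry":0,"rz":0,"jaw":0.4},{"tx":0,"ty":0,"tz":-0.04,"rx":0,"ry":0,"rz":0,"jaw":0.4},{"tx":0,"ty":0,"tz":-0.02,"rx":0,"ry":0,"rz":0,"jaw":0.4},{"tx":0,"ty":0,"tz":0,"rx":0,"ry":0,"rz":0,"jaw":0.4}]'
python3 - <<'E'
from h import *
save('wrist','w22'); W,f=cloud('w22'); Z=W[...,2]; f=f.astype(int)
m=(abs(Z-60)<7)&(f.min(-1)>70)&(abs(W[...,0]-555)<115)&(abs(W[...,1]-114)<75); P=W[m]
c,*_=np.linalg.lstsq(np.c_[P[:,0]-555,P[:,1]-114,np.ones(len(P))],P[:,2],rcond=None); print(len(P),c)
k=(Z>85)&(Z<110)&(f[...,0]>f[...,2]*2)&(abs(W[...,0]-555)<40)&(abs(W[...,1]-137)<30); K=W[k&(Z>100)]; print(len(K),cv2.minAreaRect(K[:,:2].astype(np.float32)))
E
```

```text
t: 58.65
tcp_pos: [556.0, 138.3, 84.1]
tcp_rot: [3.138, -0.005, 1.622]
wrist_force: [-0.0, -0.8, 0.5]
opening: 0.603
grip_force: 0.0
t: 59.15
tcp_pos: [557.7, 138.1, 208.3]
tcp_rot: [3.131, -0.006, 1.622]
wrist_force: [1.1, 0.6, 0.5]
opening: 0.599
grip_force: 0.0
27497 [ 3.05098606e-04 -8.84812358e-03  6.02932179e+01]
586 ((556.811767578125, 136.4892578125), (13.920583724975586, 32.529476165771484), 8.344608306884766)
```

View pics/w22.png

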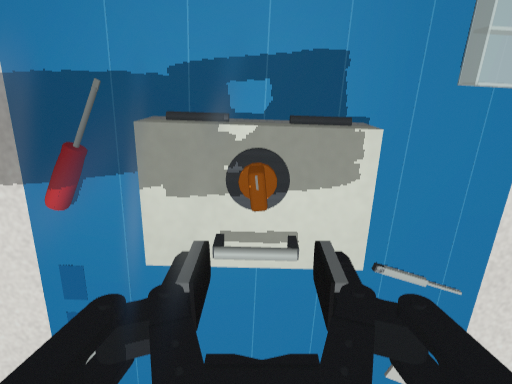

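The grip bar at (258,187) stands at 1.44 rad, which is locked. The small apparent lid slope matches the still-settling wrist tilt (about 0.01 rad), so the lid is shut. I hand it in.

```bash
python3 -c "
from cell import robot
print(robot.close_job())"
```

```text
the job is handed in; nothing more can be done
None
```

The job is handed in: all three bars in the scene lie flat side down across the tablet and centred on its width, the press is shut, and the knob is locked at about 1.44 rad (its stop is 1.45).

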